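# Seal the pill pot and close the roll-top cubby

## Robot

A 7-joint arm with a two-finger parallel gripper is mounted at the origin on the work surface. World frame = base frame: x ahead of the robot, y to its left, z up, the work surface at z = 0. Lengths are in m, angles in rad, forces in N, time in s.
With the tool pointing down it reaches from about 0.4 to 0.875 m from the base axis. Payload 6.5 kg.
Tool frame: the origin (TCP) lies on the centre line of the jaws, within the pads' length; the fingertips stand 19 mm ahead of it and the grasp point (between the pads) is the TCP (bot.nose_length is the z of the fingertips in the tool frame, in m); z points along the fingers, y is the direction in which the jaws open and shut (so a half turn about z gives the same grasp; the last joint's range is limited). The gripper opens to 88 mm and grips with 3 to 60 N. Pads are 18 mm wide; open, the fingers measure 123 mm over their backs; the gripper's body (75 mm by 187 mm) begins 45 mm behind the grasp point.
Start: joints at [1.244, 0.536, -0.004, 1.538, 0.003, 1.067, -0.071], TCP at [0.168, -0.628, 0.233] pointing down, gripper open.
Joint ranges: [-2.7, 2.7], [-0.37, 2.16], [-1.27, 1.26], [0.24, 2.4], [-1.31, 4.45], [0.19, 1.91], [-2.76, 2.76]. Speed limits (rad/s): [2.39, 2.39, 3.14, 3.14, 3.14, 3.14, 3.14].

## Interface

Orientations are given as a unit quaternion [w, x, y, z].
In Python, from workcell import bot, imaging gives the robot as it stands.
- The arm moves only by the tool apply_moves, never from a script. Its argument "plan" is a list of rows, each a list of 7 numbers: the opening in per cent of the stroke, from 0 (shut) to 100 (fully open), then the shift along the tool's x, y, z in cm, then the turn, a rotation vector about the tool's x, y, z in rad. A call has 1 to 12 rows; each row is the pose to reach, as a shift and turn from the pose commanded when the call began, along the tool's axes at that moment; what a row does not reach only later rows make up. A row lasts 1/10 s, in which the tool goes at most 50 mm and 8.59 degrees, less where a joint would pass 70% of its speed; a pose out of reach is approached as far as the arm can. A call with a gripper value outside its range is refused whole. The fingers move at their own pace and stop on an object; "newtons" is the grip in N (left out, the last holds). Time passes only in rows, so rows that repeat a pose let the fingers close. It gives the time, the measured TCP pose, the force and the opening at its end, in the units of the state.
- bot.get_obs(): the state, without advancing time (a new reading comes with each control period).
- imaging.get_image(name): name is "scene" or "top" or "wrist"; returns (picture, depth): 420x560x3 uint8, red, green, blue; 420x560 float32, m along the optical axis (not along the pixel's ray), 0 where there is no reading.
- imaging.calibration(name): a dict with "fx", "fy", "cx", "cy" (pixels), "xyz" and "attitude" of the camera in the world; the wrist camera has in their place "tool_from_camera" (4x4, takes a point from camera to tool coordinates, whose origin is the TCP and whose axes are the flange's). Camera axes: x right, y down, z forward; pixel columns grow to the right and rows downward; lengths in m; the calibration is good to about 2 mm. The wrist camera is an equidistant fisheye: a pixel r from the principal point sees the ray r / f radians off the axis. A picture is of the moment at which its call begins: read the wrist's pose just before it. calibration takes no time and is no camera call.
- bot.job_done(): hands the job in, once; it reports no verdict.
Trained networks look in the newest picture that a camera, given by its name, has taken for a name from the list of things; names that differ only in an ending like _2 or _b are one class to them, and where a whole thing is asked for, a point or a joint stands for the part that bears it (a point fixed in the world has none). Each returns a list of dicts, best first, with "p" (0 to 1); they miss things now and then, are a little off and sometimes report something else, mostly with a low value. They report only what shows in the picture. A call takes as long as a camera call. They do not tell look-alikes from the thing itself.
- imaging.look_for(camera, target): "at" ([column, row] in pixels, amid what is visible of it).
The state is a dict: "time_s": time; "q": joint angles; "dq": joint speeds; "tau": joint torques, N m; "position": TCP position; "eef_rot": TCP orientation; "ft_force": force on the tool from outside, world axes, zero at the start; "moment": the same for the moment, N m; "grip_width": finger opening in m.
Only numpy, scipy, OpenCV 4.12 (cv2) and the standard library are available. Lean on these libraries where they do the work, as an engineer would, in place of code of your own. Each camera call takes 0.05 s, during which the arm holds its last target.

## Task

Roll the cubby's frosted cover all the way open, then press down every one of the six segments around the pill pot's lid until the seal is fully seated all the way round. Leave the pot standing where it is, roll the cover fully closed again, and leave the other things undisturbed.

Things in the scene. Friction and masses are not known exactly. Their poses are not given: they have to be found in the camera images.
- cubby: White roll-top cubby, fixed. Origin on the table under the roll axis; x from its front (robot side) to its back, y along the roll axis, z up. End cheeks: radius 205 mm, inner faces at y = +-165 mm, top at z = 235. Floor 15 mm thick. Front sill at x = -191 mm, 10 mm thick, top at z = 75. A fixed frosted shell closes only the back half (from x = 40 back).
- cover_axis (a point): Point on the roll axis midway between the cheeks, 30 mm above the table; same axes as the cubby. The axis runs along the cubby's y.
- cover (a joint): Angle (rad) of the frosted curved tambour cover: 0 = down, closed on the sill; 1.5 = all the way up and back. It starts part way, stays where it is left, and takes 3 to 6 N at the handle. It is an arc of slats, outer radius 195 mm about the axis, 1.4 rad long; its front edge lies at 0.25 + joint value above the horizontal from the axis to the front.
- cover_handle (a point): Middle of the dark handle bar on the cover's front edge: 12 mm thick, 140 mm long, parallel to the roll axis and 226 mm from it, 25 mm clear of the slats. At cover joint value q it lies in the cubby frame at x = -226 cos(0.25+q), z = 30 + 226 sin(0.25+q) mm.
- pot: Blue round pill pot, 104 mm wide, loose, 0.3 to 0.7 kg, on the cubby's floor in its front half. Origin: middle of its underside, z up. The white lid's rim is six press-down segments over an orange gasket, seal0 to seal5, every 60 degrees about z from its x axis, 31 to 53 mm from the centre, 45 mm long. Segment tops: 62 mm up when seated, 72 fully raised; lid's middle at 58.
- seal0 (a joint): How far seal segment 0 is pressed down (m): 0 = fully raised, 0.010 = fully seated against its stop. It takes about 7 N straight down to move, stays where it is left, and moves independently of the others.
- seal0_top (a point): Middle of the top face of seal segment 0, 43 mm from the pot's axis: the place to press, with a grey mark.
- seal1 (a joint): How far seal segment 1 is pressed down (m): 0 = fully raised, 0.010 = fully seated against its stop. It takes about 7 N straight down to move, stays where it is left, and moves independently of the others.
- seal1_top (a point): Middle of the top face of seal segment 1, 43 mm from the pot's axis: the place to press, with a grey mark.
- seal2 (a joint): How far seal segment 2 is pressed down (m): 0 = fully raised, 0.010 = fully seated against its stop. It takes about 7 N straight down to move, stays where it is left, and moves independently of the others.
- seal2_top (a point): Middle of the top face of seal segment 2, 43 mm from the pot's axis: the place to press, with a grey mark.
- seal3 (a joint): How far seal segment 3 is pressed down (m): 0 = fully raised, 0.010 = fully seated against its stop. It takes about 7 N straight down to move, stays where it is left, and moves independently of the others.
- seal3_top (a point): Middle of the top face of seal segment 3, 43 mm from the pot's axis: the place to press, with a grey mark.
- seal4 (a joint): How far seal segment 4 is pressed down (m): 0 = fully raised, 0.010 = fully seated against its stop. It takes about 7 N straight down to move, stays where it is left, and moves independently of the others.
- seal4_top (a point): Middle of the top face of seal segment 4, 43 mm from the pot's axis: the place to press, with a grey mark.
- seal5 (a joint): How far seal segment 5 is pressed down (m): 0 = fully raised, 0.010 = fully seated against its stop. It takes about 7 N straight down to move, stays where it is left, and moves independently of the others.
- seal5_top (a point): Middle of the top face of seal segment 5, 43 mm from the pot's axis: the place to press, with a grey mark.
- cup: Stainless steel cup, 76 mm wide, 88 mm tall, on the bamboo tray. Loose; leave it alone. Origin at its underside.
- coaster: Round white ceramic coaster, 96 mm wide, 10 mm thick, on the tray. Loose; leave it alone. Origin at its underside.
- jar: Amber jar with white cap, 56 mm wide, 85 mm tall, on the table to the left. Loose; leave it alone. Origin at its underside.
- case: Flat green pill case, 50 x 160 x 25 mm, on the table to the left. Loose; leave it alone. Origin at its underside.
- thermometer: White and blue digital thermometer, about 130 mm long, 20 mm wide, 12 mm tall, lying inside the cubby to the left of the pot. Loose; leave it alone. Origin at its underside.
Mind the look-alikes: they are no part of the job. What is shaped like the pot but green is not meant.

How it is judged:
By the outcome, as a careful person would: the job done as asked, in the order asked, and still so for the second after the job is handed in, with the robot touching nothing.
It also fails if it takes over 72 s, if anything falls off the work surface, if the arm or the gripper's body presses on something with over 40 N, if the wrist force passes 120 N, or if a joint passes its speed limit or range.

## Working session

There is one attempt and no reset: what is moved stays moved. The work goes in short steps, Python scripts to look and compute and a tool call to move; the robot and the scene stay as the last step left them, time stands still between calls to the robot, and variables do not carry over. Pictures are saved under pics/ and viewed, and the job is handed in when it is done.

Besides the shell and the picture viewer there is one more tool, called after ">>>" in YAML: its name, and indented under it one key for each argument. apply_moves: Moves the arm, as the interface text tells. Its arguments: {"type":"object","properties":{"plan":{"type":"array"},"newtons":{"type":"number"}},"required":["plan"]}

```bash
mkdir -p pics; ls; python3 - <<'E'
from workcell import bot, imaging
import cv2, numpy as np
print(bot.get_obs())
for n in ("scene","top"):
    im,d=imaging.get_image(n); c=imaging.calibration(n); print(n,c)
    cv2.imwrite(f"pics/{n}0.png",im[:,:,::-1]); np.save(f"pics/{n}0.npy",d)
print(imaging.calibration("wrist"))
E
```

```text
pics
{'time_s': 0.0, 'q': array([ 1.24377722,  0.53718793, -0.00440999,  1.53884348,  0.00258681,
        1.06731723, -0.07122765]), 'dq': array([ 0.00139974,  0.00018465,  0.00094693, -0.00081896,  0.00012674,
        0.00095821,  0.00056532]), 'tau': array([-6.57505843e-04, -5.70976067e+01,  9.90348682e-01, -2.51598877e+01,
       -5.63361717e-02,  1.78322283e-02,  1.72811310e-04]), 'position': array([ 0.16742561, -0.6274227 ,  0.23163682]), 'eef_rot': array([-8.56728620e-04,  9.91507478e-01,  1.30046744e-01, -1.78673392e-04]), 'ft_force': array([-0.13505332,  0.42001429, -0.25839008]), 'moment': array([-0.01041598, -0.03727737,  0.01988487]), 'grip_width': 0.08811698223431559}
scene {'fx': 498.90951092983096, 'fy': 498.90951092983096, 'cx': 277.3893113840688, 'cy': 201.00307373055273, 'xyz': array([0.85811048, 0.30092144, 1.58322634]), 'attitude': array([-0.05843739,  0.36626673,  0.91674809, -0.14834657])}
top {'fx': 457.9335801788704, 'fy': 457.9335801788704, 'cx': 274.3062159739014, 'cy': 207.5838159012222, 'xyz': array([ 0.34709285, -0.05817367,  1.27554127]), 'attitude': array([ 0.05239266, -0.69832093,  0.71192587, -0.05257799])}
{'fx': 325.19226210127806, 'fy': 325.19226210127806, 'cx': 280.0662464722381, 'cy': 209.88135782365805, 'tool_from_camera': array([[ 2.05659023e-04, -9.49625187e-01, -3.13387879e-01,
         8.12867685e-02],
       [ 9.99999746e-01,  4.09045026e-04, -5.83240453e-04,
        -2.04648599e-04],
       [ 6.82049577e-04, -3.13387679e-01,  9.49625030e-01,
        -1.51576826e-01],
       [ 0.00000000e+00,  0.00000000e+00,  0.00000000e+00,
         1.00000000e+00]])}
```

View pics/scene0.png

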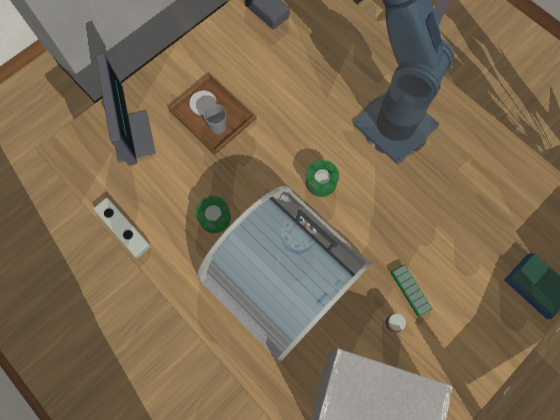

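View pics/top0.png

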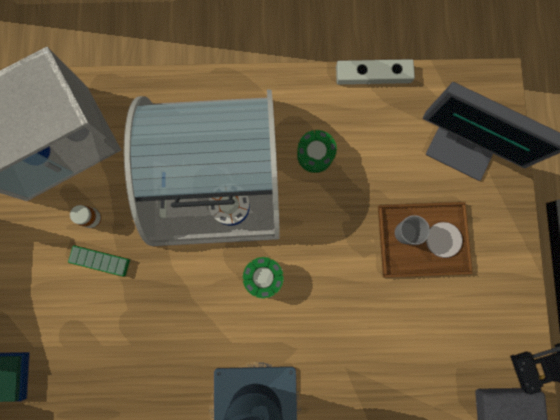

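The top view shows the cubby at (130–280, 95–245), its cover partway open with the handle at about (205,200), and the pot at about (230,205). There are green look-alikes at (263,277) and (316,150).

```bash
cat > h.py <<'E'
import numpy as np, cv2
from scipy.spatial.transform import Rotation as R
from workcell import bot, imaging
def Rq(q): return R.from_quat([q[1],q[2],q[3],q[0]]).as_matrix()
def cloud(n,d):
    c=imaging.calibration(n); v,u=np.mgrid[:420,:560]
    P=np.stack([(u-c['cx'])/c['fx']*d,(v-c['cy'])/c['fy']*d,d],-1)
    return P@Rq(c['attitude']).T+c['xyz']
def proj(n,P):
    c=imaging.calibration(n); p=(np.asarray(P)-c['xyz'])@Rq(c['attitude'])
    return np.stack([c['cx']+c['fx']*p[...,0]/p[...,2],c['cy']+c['fy']*p[...,1]/p[...,2]],-1)
E
python3 - <<'E'
from h import *
im=cv2.imread("pics/top0.png"); d=np.load("pics/top0.npy"); W=cloud("top",d)
cv2.imwrite("pics/topz.png",cv2.resize(im[85:300,115:340],None,fx=3.3,fy=2.7*1.0,interpolation=cv2.INTER_CUBIC)[:600,:800])
np.set_printoptions(precision=3,suppress=True)
for r in range(95,250,8): print(r,[tuple(np.round(W[r,c],3)) for c in (128,132,200,230,272,276)])
im=cv2.imread("pics/scene0.png");cv2.imwrite("pics/scenez.png",cv2.resize(im[175:365,185:385],None,fx=3.15,fy=3.15,interpolation=cv2.INTER_CUBIC))
E
```

```text
95 [(np.float64(0.88), np.float64(0.362), np.float64(-0.002)), (np.float64(0.879), np.float64(0.35), np.float64(-0.001)), (np.float64(0.872), np.float64(0.149), np.float64(0.007)), (np.float64(0.874), np.float64(0.063), np.float64(-0.001)), (np.float64(0.873), np.float64(-0.06), np.float64(-0.004)), (np.float64(0.871), np.float64(-0.072), np.float64(-0.002))]
103 [(np.float64(0.854), np.float64(0.36), np.float64(0.001)), (np.float64(0.783), np.float64(0.292), np.float64(0.179)), (np.float64(0.783), np.float64(0.123), np.float64(0.17)), (np.float64(0.779), np.float64(0.046), np.float64(0.177)), (np.float64(0.768), np.float64(-0.059), np.float64(0.2)), (np.float64(0.845), np.float64(-0.071), np.float64(0.002))]
111 [(np.float64(0.83), np.float64(0.359), np.float64(0.001)), (np.float64(0.753), np.float64(0.283), np.float64(0.203)), (np.float64(0.752), np.float64(0.118), np.float64(0.196)), (np.float64(0.751), np.float64(0.044), np.float64(0.196)), (np.float64(0.742), np.float64(-0.059), np.float64(0.215)), (np.float64(0.822), np.float64(-0.071), np.float64(-0.002))]
119 [(np.float64(0.7
[... 5388 characters left out ...]
7), np.float64(0.349), np.float64(0.001)), (np.float64(0.456), np.float64(0.336), np.float64(0.008)), (np.float64(0.451), np.float64(0.144), np.float64(0.027)), (np.float64(0.451), np.float64(0.063), np.float64(0.016)), (np.float64(0.449), np.float64(-0.052), np.float64(0.008)), (np.float64(0.45), np.float64(-0.063), np.float64(-0.002))]
247 [(np.float64(0.435), np.float64(0.35), np.float64(-0.003)), (np.float64(0.435), np.float64(0.339), np.float64(-0.004)), (np.float64(0.431), np.float64(0.148), np.float64(0.003)), (np.float64(0.43), np.float64(0.066), np.float64(-0.007)), (np.float64(0.427), np.float64(-0.052), np.float64(-0.002)), (np.float64(0.427), np.float64(-0.063), np.float64(0.0))]
```

View pics/topz.png

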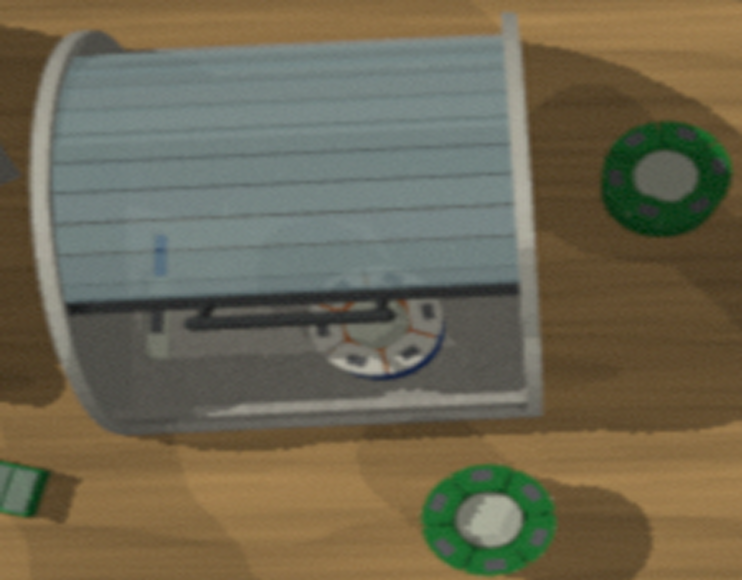

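View pics/scenez.png

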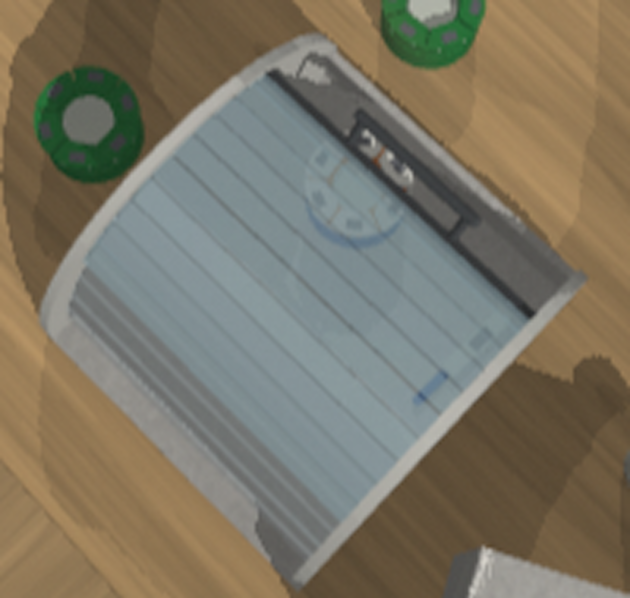

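```bash
python3 - <<'E'
from h import *
from scipy.optimize import least_squares
np.set_printoptions(precision=4,suppress=True)
pts=[]
for n,m in (("top",(slice(100,245),slice(125,280))),):
    W=cloud(n,np.load(f"pics/{n}0.npy"))[m].reshape(-1,3); pts.append(W)
W=pts[0]
S=W[(W[:,2]>.14)]
cov=S[(S[:,1]>-.035)&(S[:,1]<.25)]
def f(p): # axis x at y: p0 + p1*(y)
    u=(cov[:,0]-p[0]+ p[1]*(cov[:,1]-.11))*np.cos(p[1]); return np.hypot(u,cov[:,2]-.03)-p[2]
r=least_squares(f,[.64,0,.195],loss='soft_l1',f_scale=.003); print(r.x,np.std(r.fun))
# cheeks: radius >.2
x0,t,_=r.x
u=(S[:,0]-x0+t*(S[:,1]-.11)); rr=np.hypot(u,S[:,2]-.03)
ch=S[rr>.201]; 
for lo,hi in((-.09,0),(.22,.33)):
    y=ch[(ch[:,1]>lo)&(ch[:,1]<hi)]; v=y[:,1]-t*(y[:,0]-x0) ; print(len(v),np.percentile(v,[2,10,50,90,98]), )
E
```

```text
[0.648  0.0363 0.1941] 0.006159212690093194
675 [-0.0642 -0.0631 -0.0577 -0.0472 -0.0472]
679 [0.2768 0.2778 0.283  0.2881 0.2894]
```

```bash
cat >> h.py <<'E'
C=np.array([.648,.1126]); YAW=.0363
def cub(x,y,z):
    c,s=np.cos(YAW),np.sin(YAW); return np.array([C[0]+c*x-s*y,C[1]+s*x+c*y,z])
def bar(q): th=.25+q; return -.226*np.cos(th), .03+.226*np.sin(th)
def Rdown(yaw): # tool x at yaw, z down
    c,s=np.cos(yaw),np.sin(yaw); return np.array([[c,s,0],[s,-c,0],[0,0,-1.]])
def rows(targets,yaws=None):
    o=bot.get_obs(); p=o['position']; A=Rq(o['eef_rot'])
    for i,t in enumerate(targets):
        d=A.T@(np.asarray(t)-p)*100
        w=[0,0,0]
        if yaws is not None: w=R.from_matrix(A.T@Rdown(yaws[i])).as_rotvec()
        print(np.round(d,2),np.round(w,3))
E
python3 - <<'E'
from h import *
np.set_printoptions(suppress=True)
# overlay model
for n in("top","scene"):
    im=cv2.imread(f"pics/{n}0.png")
    im=cv2.resize(im,None,fx=3,fy=3,interpolation=cv2.INTER_CUBIC)
    def line(P,col): 
        p=(proj(n,np.array(P))*3+1).astype(int); cv2.polylines(im,[p.reshape(-1,1,2)],False,col,1)
    for y in(-.177,-.165,.165,.177):
        line([cub(-.205*np.cos(a),y,.03+.205*np.sin(a)) for a in np.linspace(0,np.pi,50)],(0,0,255))
    line([cub(-.191,-.165,.075),cub(-.191,.165,.075)],(0,255,0))
    for q in(.76,):
        x,z=bar(q); line([cub(x,-.07,z),cub(x,.07,z)],(255,0,255))
        a=.25+q; line([cub(-.195*np.cos(a),-.16,.03+.195*np.sin(a)),cub(-.195*np.cos(a),.16,.03+.195*np.sin(a))],(0,255,255))
    cv2.imwrite(f"pics/{n}ov.png", im[240:760,340:900] if n=="top" else im[530:1110,560:1180])
print(cub(-.165,0,.214), cub(-.165,0,.30))
rows([cub(-.165,0,.33)],[YAW])
E
```

```text
[0.4831087  0.10661182 0.214     ] [0.4831087  0.10661182 0.3       ]
[ 49.43 -62.8   -9.74] [-0.001  0.     0.225]
```

View pics/topov.png

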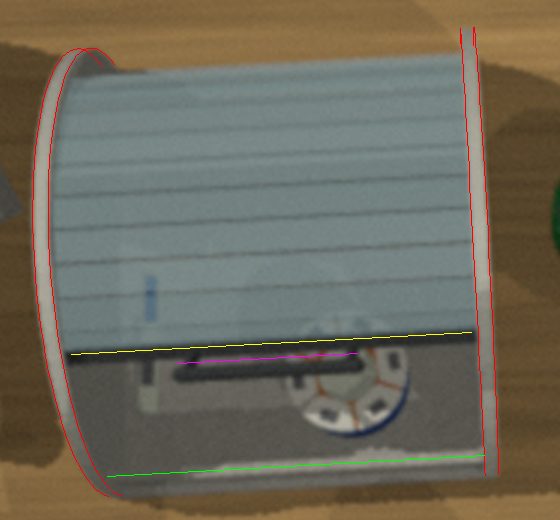

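View pics/sceneov.png

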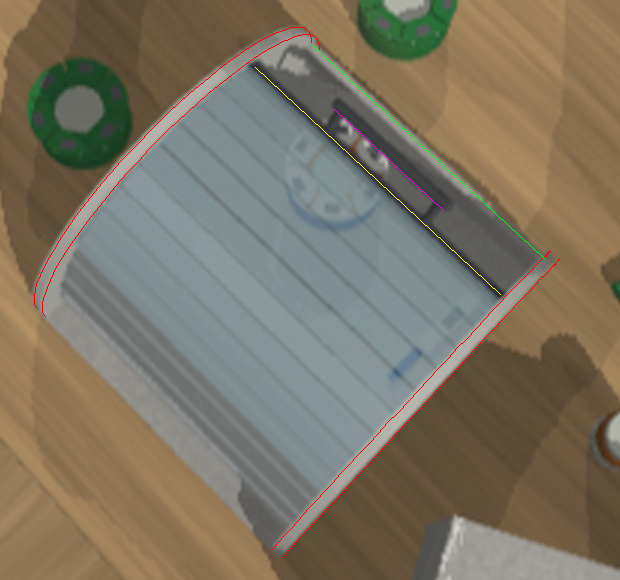

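```bash
python3 - <<'E'
from h import *
np.set_printoptions(suppress=True)
rows([[.40,-.35,.33],[.46,-.2,.33],cub(-.17,0,.33)],[.15,.1,YAW])
E
```

```text
[ 29.62 -20.83  -9.8 ] [-0.001  0.     0.111]
[ 39.29 -33.78  -9.78] [-0.001  0.     0.161]
[ 48.94 -62.91  -9.74] [-0.001  0.     0.225]
```

>>> apply_moves:
  plan:
    - [0, 15, -10, -9.8, 0, 0, 0.05]
    - [0, 29.6, -20.8, -9.8, 0, 0, 0.1]
    - [0, 29.6, -20.8, -9.8, 0, 0, 0.11]
    - [0, 29.6, -20.8, -9.8, 0, 0, 0.11]
    - [0, 29.6, -20.8, -9.8, 0, 0, 0.11]
    - [0, 29.6, -20.8, -9.8, 0, 0, 0.11]
    - [0, 29.6, -20.8, -9.8, 0, 0, 0.11]
    - [0, 39.3, -33.8, -9.8, 0, 0, 0.16]
    - [0, 39.3, -33.8, -9.8, 0, 0, 0.16]
    - [0, 39.3, -33.8, -9.8, 0, 0, 0.16]
    - [0, 39.3, -33.8, -9.8, 0, 0, 0.16]
    - [0, 48.9, -62.9, -9.8, 0, 0, 0.225]

```text
time_s: 1.3
position: [0.464, -0.1496, 0.3304]
eef_rot: [0.0, 1.0, 0.017, 0.0]
ft_force: [0.7, 0.2, 1.0]
grip_width: 0.0005
```

```bash
python3 - <<'E'
from h import *
np.set_printoptions(suppress=True)
print(bot.get_obs())
rows([cub(-.17,0,.30),cub(-.17,0,.215)],[YAW]*2)
E
```

```text
{'time_s': 1.3, 'q': array([ 0.45039739,  0.16908183, -0.26146939,  1.82359436,  0.04789647,
        1.15436022, -1.36392002]), 'dq': array([-0.69680649, -0.27998032, -0.31274029,  0.35315049, -0.02886796,
       -0.05634642, -1.69042166]), 'tau': array([  5.34849331, -34.87692475,   0.45487077, -26.98516846,
         0.14779579,   0.1728436 ,   2.92930305]), 'position': array([ 0.46401957, -0.14955481,  0.33037241]), 'eef_rot': array([0.00020511, 0.99985762, 0.01687089, 0.00027521]), 'ft_force': array([0.7193907 , 0.20695122, 0.98912311]), 'moment': array([ 0.03497999, -0.06655625, -0.02202637]), 'grip_width': 0.0005030441716696171}
[  2.27 -25.54   3.03] [ 0.    -0.001 -0.003]
[  2.27 -25.54  11.53] [ 0.    -0.001 -0.003]
```

>>> apply_moves:
  plan:
    - [0, 1, -5, 2, 0, 0, 0]
    - [0, 1.5, -10, 3, 0, 0, 0]
    - [0, 2, -15, 3, 0, 0, 0]
    - [0, 2.2, -20, 3, 0, 0, 0]
    - [0, 2.2, -25, 3, 0, 0, 0]
    - [0, 2.2, -25, 3, 0, 0, 0]
    - [0, 2.2, -25, 3, 0, 0, 0]

```text
time_s: 2.0
position: [0.4756, 0.1019, 0.3002]
eef_rot: [-0.0, 1.0, 0.02, -0.0]
ft_force: [0.5, -0.3, 0.0]
grip_width: 0.0001
```

```bash
python3 - <<'E'
from h import *
np.set_printoptions(suppress=True)
o=bot.get_obs();print(o['position'],o['q'],o['dq'])
rows([cub(-.17,0,.211)],[YAW])
im,d=imaging.get_image("wrist"); cv2.imwrite("pics/w1.png",im[:,:,::-1])
im,d=imaging.get_image("top"); cv2.imwrite("pics/t1.png",cv2.resize(im[80:270,110:340,::-1],None,fx=3,fy=3))
E
```

```text
[0.47557911 0.10189361 0.30023659] [ 0.08615158  0.2127532  -0.44816202  1.85863592  0.10281766  1.09346734
 -1.93178913] [ 0.04434307 -0.00757593  0.05341722  0.00872073  0.00958444  0.00442231
  0.02054677]
[ 0.28 -0.44  8.92] [-0.     0.001  0.003]
```

View pics/w1.png

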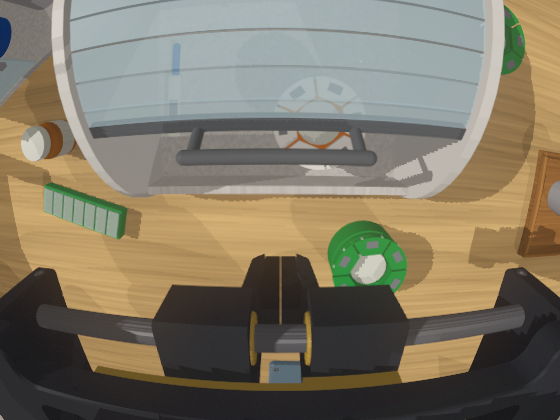

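View pics/t1.png

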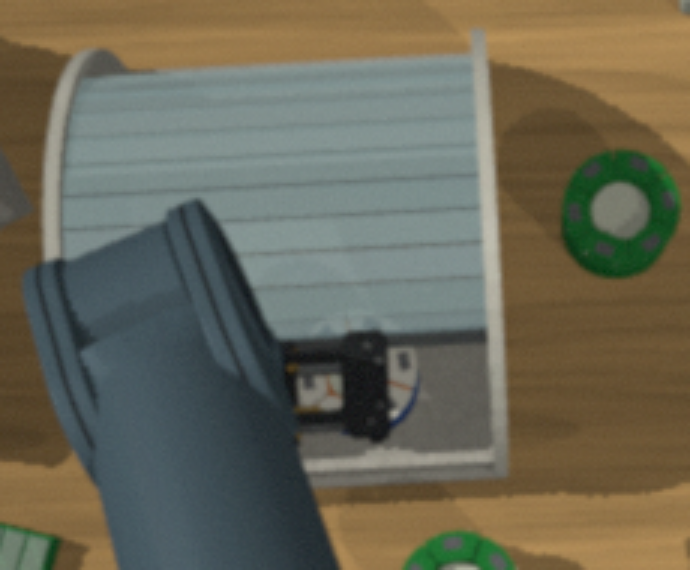

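The wrist view shows the handle bar from (178,158) to (377,158), centred over the fingers, with the bar in front of them. Next I lower the tool in front of the bar.

>>> apply_moves:
  plan:
    - [0, 0.1, -0.2, 4, 0, 0, 0]
    - [0, 0.3, -0.4, 8, 0, 0, 0]
    - [0, 0.3, -0.4, 8.9, 0, 0, 0]
    - [0, 0.3, -0.4, 8.9, 0, 0, 0]

```text
time_s: 2.5
position: [0.4782, 0.1028, 0.2107]
eef_rot: [0.001, 1.0, 0.017, -0.002]
ft_force: [-0.0, -0.1, 0.2]
grip_width: 0.0006
```

```bash
python3 - <<'E'
from h import *
np.set_printoptions(suppress=True)
o=bot.get_obs();print(o['position'],o['ft_force'])
T=[]
for q in np.linspace(.6,1.5,11):
    x,z=bar(q); T.append(cub(x-.014,0,z-.004))
rows(T,[YAW]*11)
E
```

```text
[0.47823234 0.10277769 0.21066036] [-0.03425859 -0.14073662  0.18750075]
[ 0.69 -0.37  1.48] [ 0.001  0.003 -0.003]
[ 2.27 -0.37  0.21] [ 0.001  0.003 -0.003]
[ 3.96 -0.38 -0.92] [ 0.001  0.003 -0.003]
[ 5.75 -0.38 -1.89] [ 0.001  0.003 -0.003]
[ 7.61 -0.38 -2.7 ] [ 0.001  0.003 -0.003]
[ 9.54 -0.39 -3.34] [ 0.001  0.003 -0.003]
[11.52 -0.39 -3.8 ] [ 0.001  0.003 -0.003]
[13.54 -0.4  -4.08] [ 0.001  0.003 -0.003]
[15.57 -0.4  -4.18] [ 0.001  0.003 -0.003]
[17.6  -0.41 -4.1 ] [ 0.001  0.003 -0.003]
[19.62 -0.41 -3.83] [ 0.001  0.003 -0.003]
```

>>> apply_moves:
  plan:
    - [0, 1.3, 0, 0.3, 0, 0, 0]
    - [0, 2.5, 0, 0, 0, 0, 0]
    - [0, 4, -0.2, -0.9, 0, 0, 0]
    - [0, 5, -0.3, -1.5, 0, 0, 0]
    - [0, 6, -0.4, -2, 0, 0, 0]
    - [0, 7.6, -0.4, -2.7, 0, 0, 0]
    - [0, 9.5, -0.4, -3.3, 0, 0, 0]
    - [0, 11.5, -0.4, -3.8, 0, 0, 0]
    - [0, 13.5, -0.4, -4.1, 0, 0, 0]
    - [0, 15.6, -0.4, -4.2, 0, 0, 0]
    - [0, 17.6, -0.4, -4.1, 0, 0, 0]
    - [0, 18.6, -0.4, -4, 0, 0, 0]

```text
time_s: 3.7
position: [0.6673, 0.1148, 0.2526]
eef_rot: [-0.0, 1.0, 0.017, 0.002]
ft_force: [-0.2, 0.6, 0.4]
grip_width: 0.0004
```

```bash
python3 - <<'E'
from h import *
np.set_printoptions(suppress=True)
o=bot.get_obs();print(o['position'],o['ft_force'])
T=[]
x,z=bar(1.5); rows([cub(x-.015,0,z-.004)],[YAW])
im,d=imaging.get_image("wrist"); cv2.imwrite("pics/w2.png",im[:,:,::-1])
E
```

```text
[0.66729843 0.11483324 0.25259683] [-0.22715635  0.63738748  0.37011676]
[0.59 0.15 0.42] [-0.    -0.003 -0.002]
```

View pics/w2.png

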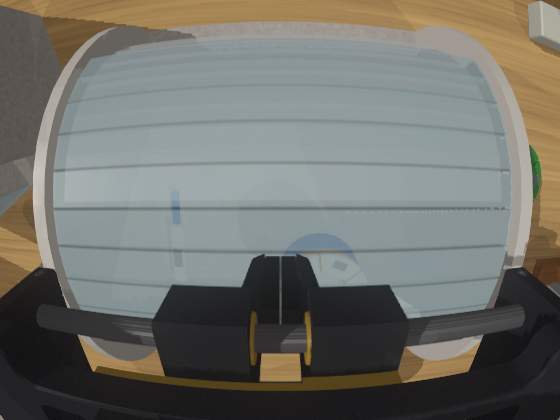

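The handle isn't visible ahead of the fingers, so it may have been missed. I'll check the other views.

```bash
python3 - <<'E'
from h import *
for n in("scene","top"):
    im,d=imaging.get_image(n); cv2.imwrite(f"pics/{n}2.png",cv2.resize(im[170:370,180:400,::-1] if n=="scene" else im[80:280,110:330,::-1],None,fx=3,fy=3))
E
```

```text
(no output)
```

View pics/scene2.png

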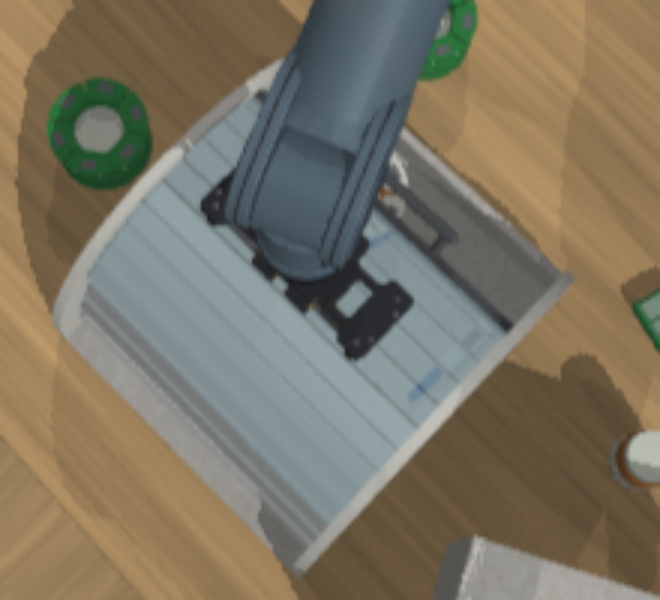

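View pics/top2.png

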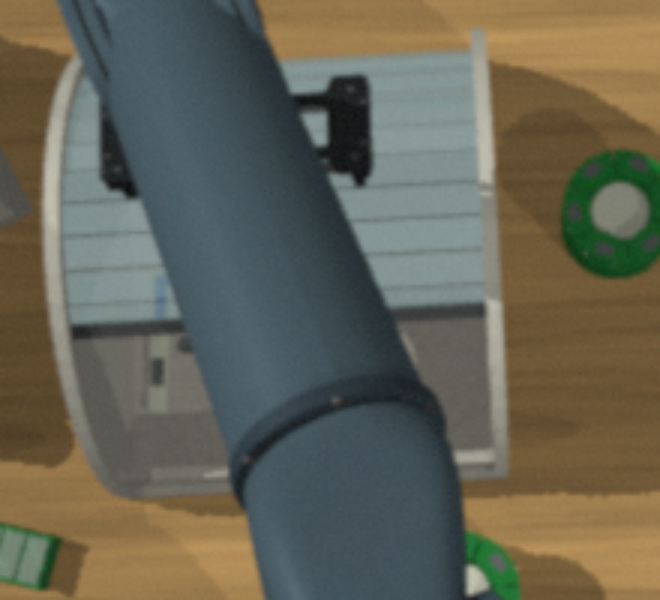

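>>> apply_moves:
  plan:
    - [0, 0, 0, -5, 0, 0, 0]
    - [0, -3, 0, -6.5, 0, 0, 0]
    - [0, -8, 0, -6.5, 0, 0, 0]
    - [0, -13, 0, -6.5, 0, 0, 0]
    - [0, -18, 0, -6.5, 0, 0, 0]
    - [0, -19, 0, -6.5, 0, 0, 0]
    - [0, -19, 0, -6.5, 0, 0, 0]
    - [0, -19, 0, -6.5, 0, 0, 0]

```text
time_s: 4.65
position: [0.4759, 0.1084, 0.3172]
eef_rot: [-0.0, 1.0, 0.018, 0.001]
ft_force: [1.3, -0.1, -0.3]
grip_width: 0.0005
```

```bash
cat >> h.py <<'E'
def wproj(P):
    c=imaging.calibration("wrist"); o=bot.get_obs(); T=c['tool_from_camera']
    t=(np.asarray(P)-o['position'])@Rq(o['eef_rot']); p=(t-T[:3,3])@T[:3,:3]
    r=np.hypot(p[...,0],p[...,1]); a=np.arctan2(r,p[...,2]); k=np.where(r>0,c['fx']*a/np.maximum(r,1e-9),0)
    return np.stack([c['cx']+k*p[...,0],c['cy']+k*p[...,1]],-1)
def wcloud(d):
    c=imaging.calibration("wrist"); o=bot.get_obs(); T=c['tool_from_camera']
    v,u=np.mgrid[:420,:560]; dx=u-c['cx'];dy=v-c['cy']; r=np.hypot(dx,dy); a=r/c['fx']
    k=np.where(r>0,np.tan(a)/np.maximum(r,1e-9),0)
    P=np.stack([dx*k*d,dy*k*d,d],-1); P=P@T[:3,:3].T+T[:3,3]
    return P@Rq(o['eef_rot']).T+o['position']
E
python3 - <<'E'
from h import *
np.set_printoptions(suppress=True,precision=4)
o=bot.get_obs();print(o['position'],o['ft_force'])
im,d=imaging.get_image("wrist"); im=im[:,:,::-1].copy(); W=wcloud(d)
np.save("pics/w3.npy",W); cv2.imwrite("pics/w3raw.png",im)
for q,c in((.65,(0,255,0)),(.7,(0,255,255)),(.75,(0,0,255)),(.8,(255,0,255))):
    x,z=bar(q); p=wproj(np.array([cub(x,-.07,z),cub(x,.07,z)])).astype(int); cv2.line(im,tuple(map(int,p[0])),tuple(map(int,p[1])),c,1)
cv2.imwrite("pics/w3.png",im)
E
```

```text
[0.4759 0.1084 0.3172] [ 1.265  -0.1237 -0.3201]
```

View pics/w3.png

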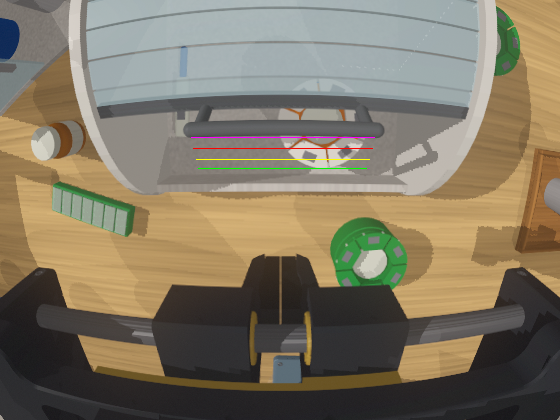

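```bash
python3 - <<'E'
from h import *
np.set_printoptions(suppress=True,precision=4)
W=np.load("pics/w3.npy")
for r in range(104,150,4): print(r,W[r,240],W[r,340])
S=W[100:145,195:375].reshape(-1,3); dx=S[:,:2]-C; u=dx[:,0]*np.cos(YAW)+dx[:,1]*np.sin(YAW); rr=np.hypot(u,S[:,2]-.03)
m=(rr>.215)&(rr<.24); print(m.sum(),np.median(u[m]),np.median(S[m,2]),np.median(np.arctan2(S[m,2]-.03,-u[m])),S[m,2].max(),u[m].min())
W=W[S.shape[0]*0:] 
E
```

```text
104 [0.5586 0.1441 0.2023] [0.562  0.0632 0.2031]
108 [0.5553 0.1441 0.2014] [0.5587 0.063  0.2029]
112 [0.5484 0.1669 0.0148] [0.5545 0.0382 0.0683]
116 [0.5428 0.1669 0.0141] [0.5496 0.0383 0.0707]
120 [0.5467 0.1404 0.2301] [0.5447 0.0382 0.0715]
124 [0.5439 0.14   0.2332] [0.5468 0.0678 0.2333]
128 [0.541  0.1398 0.234 ] [0.5439 0.0676 0.2332]
132 [0.538  0.1399 0.2327] [0.5409 0.0673 0.2326]
136 [0.5146 0.1664 0.0142] [0.5378 0.0668 0.2309]
140 [0.5089 0.1664 0.0136] [0.5211 0.039  0.084 ]
144 [0.5033 0.1661 0.0149] [0.5162 0.0385 0.0831]
148 [0.4976 0.1661 0.0146] [0.5116 0.0387 0.086 ]
2913 -0.1055148832008867 0.23317379247026818 1.0932735379283176 0.23619287700115618 -0.11186234309448177
```

```bash
python3 - <<'E'
from h import *
np.set_printoptions(suppress=True,precision=3)
o=bot.get_obs();print(o['position'],o['ft_force'])
rows([cub(-.16,0,.25),cub(-.15,0,.2115)],[YAW]*2)
E
```

```text
[0.476 0.108 0.317] [ 0.653 -0.719 -0.078]
[1.17 0.21 6.69] [-0.    -0.001 -0.001]
[ 2.17  0.21 10.55] [-0.    -0.001 -0.001]
```

>>> apply_moves:
  plan:
    - [0, 1, 0.2, 4.5, 0, 0, 0]
    - [0, 1.2, 0.2, 8, 0, 0, 0]
    - [0, 1.4, 0.2, 10.5, 0, 0, 0]
    - [0, 2.2, 0.2, 10.5, 0, 0, 0]
    - [0, 3, 0.2, 10.5, 0, 0, 0]
    - [0, 4, 0.2, 10.5, 0, 0, 0]
    - [0, 4.8, 0.2, 10.2, 0, 0, 0]
    - [0, 5.6, 0.2, 9.8, 0, 0, 0]
    - [0, 6.4, 0.2, 9.4, 0, 0, 0]

```text
time_s: 5.6
position: [0.5388, 0.1088, 0.223]
eef_rot: [0.0, 1.0, 0.018, -0.001]
ft_force: [-3.7, 0.5, -1.0]
grip_width: 0.0003
```

```bash
cat > look.py <<'E'
from h import *
import sys
np.set_printoptions(suppress=True,precision=4)
o=bot.get_obs();print(o['position'],o['ft_force'],o['time_s'])
d2=o['position'][:2]-C; print("cubby x,y",d2[0]*np.cos(YAW)+d2[1]*np.sin(YAW),-d2[0]*np.sin(YAW)+d2[1]*np.cos(YAW))
im,d=imaging.get_image("wrist"); cv2.imwrite(f"pics/{sys.argv[1]}.png",im[:,:,::-1]); np.save(f"pics/{sys.argv[1]}.npy",wcloud(d))
E
python3 look.py w4
```

```text
[0.5388 0.1088 0.223 ] [-3.6865  0.5307 -0.9883] 5.6
cubby x,y -0.10926580616791842 0.00016226124768117453
```

View pics/w4.png

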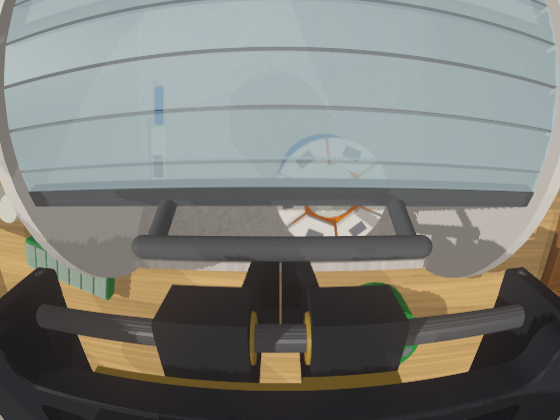

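```bash
python3 - <<'E'
from h import *
np.set_printoptions(suppress=True,precision=3)
T=[]
for q in np.linspace(.9,1.52,12):
    x,z=bar(q); T.append(cub(x-.014,0,z-.015+.005*(q-.9)/.6))
rows(T,[YAW]*12)
E
```

```text
[0.12 0.02 0.25] [-0.    -0.001 -0.001]
[ 1.3   0.01 -0.29] [-0.    -0.001 -0.001]
[ 2.5   0.01 -0.75] [-0.    -0.001 -0.001]
[ 3.73  0.01 -1.15] [-0.    -0.001 -0.001]
[ 4.97  0.01 -1.48] [-0.    -0.001 -0.001]
[ 6.23  0.01 -1.73] [-0.    -0.001 -0.001]
[ 7.49  0.01 -1.92] [-0.    -0.001 -0.001]
[ 8.76  0.01 -2.04] [-0.    -0.001 -0.001]
[10.04  0.01 -2.08] [-0.    -0.001 -0.001]
[11.31  0.01 -2.05] [-0.    -0.001 -0.001]
[12.58  0.   -1.95] [-0.    -0.001 -0.001]
[13.83  0.   -1.78] [-0.    -0.001 -0.001]
```

>>> apply_moves:
  plan:
    - [0, 1, 0, 0, 0, 0, 0]
    - [0, 2.2, 0, -0.4, 0, 0, 0]
    - [0, 3.5, 0, -0.9, 0, 0, 0]
    - [0, 4.8, 0, -1.3, 0, 0, 0]
    - [0, 6, 0, -1.6, 0, 0, 0]
    - [0, 7.2, 0, -1.8, 0, 0, 0]
    - [0, 8.4, 0, -1.9, 0, 0, 0]

```text
time_s: 6.35
position: [0.623, 0.1116, 0.2417]
eef_rot: [0.0, 1.0, 0.018, -0.0]
ft_force: [-1.9, -0.3, 0.8]
grip_width: 0.0005
```

```bash
python3 look.py w5
```

```text
[0.623  0.1116 0.2417] [-1.8899 -0.2972  0.8126] 6.35
cubby x,y -0.025059045655463495 -4.6323509944209496e-05
```

View pics/w5.png

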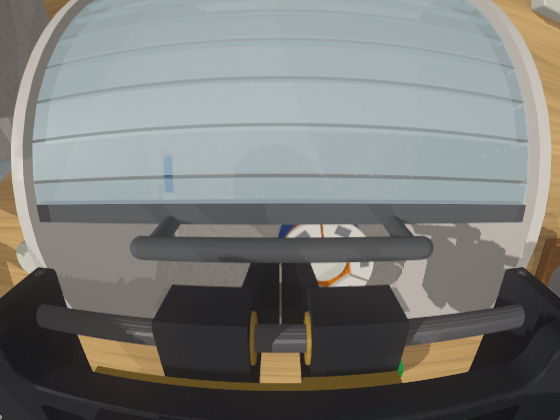

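>>> apply_moves:
  plan:
    - [0, 1.2, 0, -0.2, 0, 0, 0]
    - [0, 2.4, 0, -0.2, 0, 0, 0]
    - [0, 3.4, 0, -0.2, 0, 0, 0]
    - [0, 4.2, 0, -0.1, 0, 0, 0]
    - [0, 4.8, 0, -0.1, 0, 0, 0]
    - [0, 5.1, 0, 0, 0, 0, 0]
    - [0, 5.4, 0, 0, 0, 0, 0]

```text
time_s: 7.1
position: [0.6733, 0.1135, 0.2417]
eef_rot: [0.001, 1.0, 0.018, -0.004]
ft_force: [-21.8, -3.0, 12.9]
grip_width: 0.0002
```

```bash
python3 look.py w6
```

```text
[0.6733 0.1135 0.2417] [-21.8065  -2.986   12.907 ] 7.1
cubby x,y 0.025352609127423764 -2.9101661090755507e-05
```

View pics/w6.png

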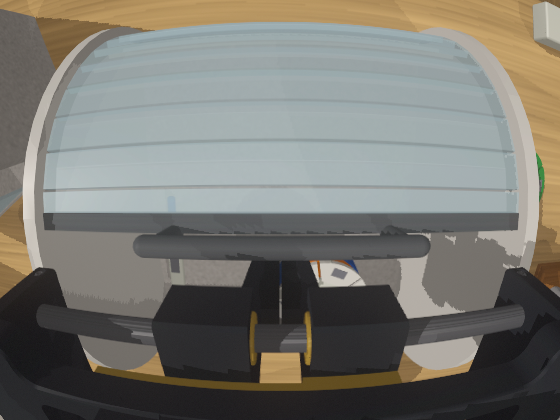

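>>> apply_moves:
  plan:
    - [0, -2, 0, -0.5, 0, 0, 0]
    - [0, -5, 0, -4, 0, 0, 0]
    - [0, -10, 0, -8, 0, 0, 0]
    - [0, -14.5, 0, -9, 0, 0, 0]
    - [0, -18, 0, -9, 0, 0, 0]
    - [0, -20, 0, -9, 0, 0, 0]
    - [0, -20, 0, -9, 0, 0, 0]
    - [0, -20, 0, -9, 0, 0, 0]

```text
time_s: 7.95
position: [0.478, 0.1065, 0.3323]
eef_rot: [-0.0, 1.0, 0.018, 0.001]
ft_force: [0.4, 0.9, -0.3]
grip_width: 0.0003
```

```bash
python3 look.py w7; python3 - <<'E'
from h import *
im,d=imaging.get_image("scene"); cv2.imwrite("pics/s7.png",cv2.resize(im[170:370,180:400,::-1],None,fx=3,fy=3,interpolation=cv2.INTER_CUBIC))
np.save("pics/s7.npy",cloud("scene",d))
E
```

```text
[0.478  0.1065 0.3323] [ 0.3636  0.8606 -0.3243] 7.95
cubby x,y -0.17008261974700997 4.592919421394365e-05
```

View pics/w7.png

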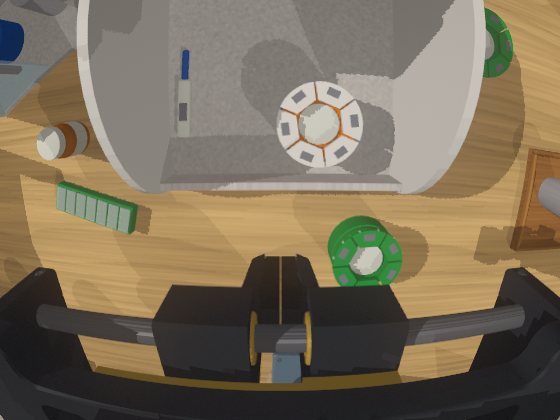

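View pics/s7.png

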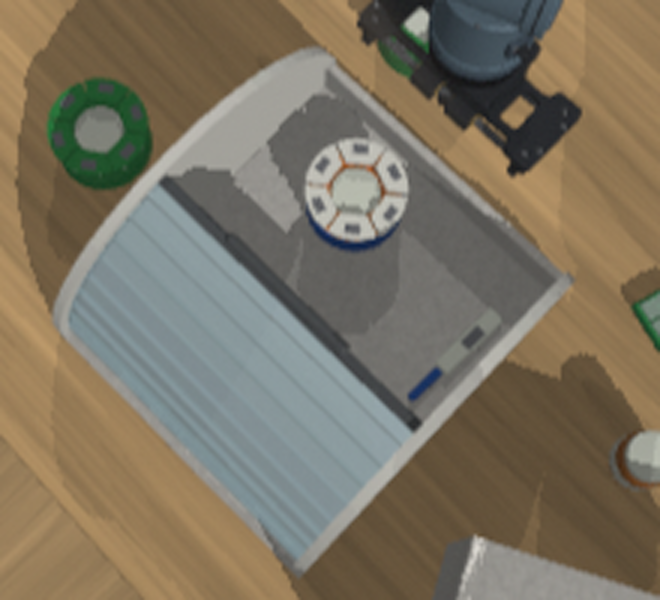

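The cover is fully open. The pot lid is centred near (320,124) in the wrist view, with six grey marks on its rim. Next I measure the pot.

```bash
python3 - <<'E'
from h import *
from scipy.optimize import least_squares
np.set_printoptions(suppress=True,precision=4)
im=cv2.imread("pics/w7.png"); W=np.load("pics/w7.npy")
v,u=np.mgrid[:420,:560]
box=(np.abs(u-320)<50)&(np.abs(v-124)<48)
m=box&(W[...,2]>.062)&(W[...,2]<.11)
P=W[m]; c0=(P[:,:2].min(0)+P[:,:2].max(0))/2
for z in (c0,): print(c0,P[:,:2].min(0),P[:,:2].max(0),P[:,2].mean())
g=im.astype(int).mean(-1); 
r=np.hypot(W[...,0]-c0[0],W[...,1]-c0[1])
mk=m&(r>.034)&(r<.05)&(g<140)&(im.max(-1).astype(int)-im.min(-1)<25)
n,l,s,ce=cv2.connectedComponentsWithStats(mk.astype(np.uint8))
M=[]
for i in range(1,n):
    if s[i,4]>25: q=W[l==i].mean(0); M.append(q)
M=np.array(M);print(M)
c=least_squares(lambda p:np.hypot(M[:,0]-p[0],M[:,1]-p[1])-.043,c0,loss='soft_l1',f_scale=.002).x
a=np.arctan2(M[:,1]-c[1],M[:,0]-c[0]); print(c,np.hypot(*(M[:,:2]-c).T),np.rad2deg(a)%60, np.rad2deg(a))
# segment heights
base=np.deg2rad(np.median(np.rad2deg(a)%60))
for k in range(6):
    A=base+k*np.pi/3; q=c+.043*np.array([np.cos(A),np.sin(A)])
    mm=m&(np.hypot(W[...,0]-q[0],W[...,1]-q[1])<.009); print(k,np.rad2deg(A),q,np.median(W[mm][:,2]),mm.sum())
# same heights from scene
S=np.load("pics/s7.npy")
for k in range(6):
    A=base+k*np.pi/3; q=c+.043*np.array([np.cos(A),np.sin(A)])
    mm=(np.hypot(S[...,0]-q[0],S[...,1]-q[1])<.009)&(S[...,2]>.05); print(k,np.median(S[mm][:,2]),mm.sum())
E
```

```text
[0.5399 0.0599] [0.4861 0.0066] [0.5937 0.1131] 0.07997504494359159
[[0.5807 0.0461 0.0852]
 [0.573  0.0884 0.0857]
 [0.5474 0.0181 0.0853]
 [0.5323 0.1027 0.081 ]
 [0.5076 0.0328 0.0849]
 [0.4998 0.0751 0.0856]]
[0.5403 0.0605] [0.0429 0.043  0.0431 0.0429 0.0429 0.043 ] [40.3676 40.4453 39.5874 40.6496 40.3412 40.2683] [ -19.6324   40.4453  -80.4126  100.6496 -139.6588  160.2683]
0 40.354388918317426 [0.573  0.0884] 0.08537607589737017 171
1 100.35438891831743 [0.5325 0.1028] 0.08086345171087994 165
2 160.35438891831743 [0.4998 0.075 ] 0.08545463153975796 164
3 220.3543889183174 [0.5075 0.0327] 0.08472776541420526 157
4 280.3543889183174 [0.548  0.0182] 0.08526874747324009 160
5 340.35438891831745 [0.5808 0.0461] 0.08500239616381065 164
0 0.08374006609075502 29
1 0.6618422862434278 73
2 0.5425923918043476 147
3 0.4409020281791931 76
4 0.08601276226551102 24
5 0.0873978452012465 25
```

```bash
python3 - <<'E'
from h import *
np.set_printoptions(suppress=True,precision=3)
rows([[.534,.099,.20]],[YAW+np.pi/2])
E
```

```text
[ 5.53  0.95 13.17] [ 0.    -0.001 -1.572]
```

>>> apply_moves:
  plan:
    - [0, 0, 0, 0, 0, 0, -0.15]
    - [0, 0, 0, 0, 0, 0, -0.3]
    - [0, 1, 0, 0, 0, 0, -0.45]
    - [0, 2, 0.2, 0, 0, 0, -0.6]
    - [0, 3, 0.4, 0, 0, 0, -0.75]
    - [0, 4, 0.6, 0, 0, 0, -0.9]
    - [0, 5, 0.8, 0, 0, 0, -1.05]
    - [0, 5.5, 0.9, 0, 0, 0, -1.2]
    - [0, 5.5, 0.9, 2, 0, 0, -1.35]
    - [0, 5.5, 0.9, 5, 0, 0, -1.5]
    - [0, 5.5, 0.9, 9, 0, 0, -1.572]
    - [0, 5.5, 0.9, 13, 0, 0, -1.572]

```text
time_s: 9.25
position: [0.5335, 0.0994, 0.1998]
eef_rot: [-0.0, 0.694, 0.72, 0.001]
ft_force: [0.0, 0.7, 0.6]
grip_width: 0.0004
```

>>> apply_moves:
  plan:
    - [0, 0, 0, 0, 0, 0, 0]
    - [0, 0, 0, 0, 0, 0, 0]

```text
time_s: 9.45
position: [0.5328, 0.0997, 0.2017]
eef_rot: [-0.001, 0.694, 0.72, -0.0]
ft_force: [0.4, 0.4, 0.9]
grip_width: 0.0003
```

```bash
cat > press.py <<'E'
from h import *
import sys
np.set_printoptions(suppress=True,precision=3)
o=bot.get_obs();print(o['position'],o['ft_force'],o['time_s'])
Y=YAW+np.pi/2
T={0:(.568,.084),1:(.534,.099),2:(.503,.074),3:(.509,.035),4:(.547,.021),5:(.574,.049)}
for k in map(int,sys.argv[1:]):
    print(k); rows([(*T[k],.129),(*T[k],.096)],[Y,Y])
E
python3 press.py 1 2; python3 look.py w8
```

```text
[0.533 0.1   0.202] [0.372 0.431 0.93 ] 9.45
1
[-0.09  0.12  7.27] [-0.001 -0.001  0.   ]
[-0.09  0.12 10.57] [-0.001 -0.001  0.   ]
2
[-2.47 -3.07  7.27] [-0.001 -0.001  0.   ]
[-2.47 -3.07 10.57] [-0.001 -0.001  0.   ]
[0.5328 0.0997 0.2017] [0.3719 0.4308 0.9296] 9.45
cubby x,y -0.11555898075616668 -0.008664244980414803
```

View pics/w8.png

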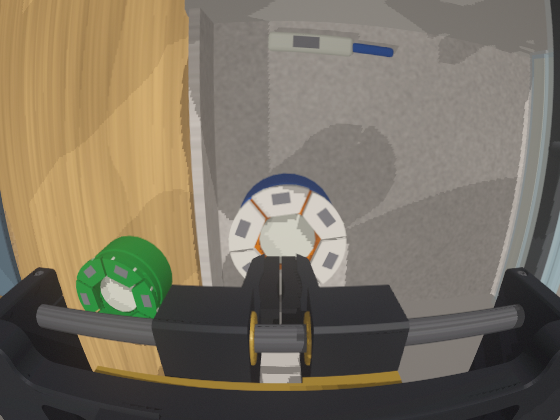

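```bash
python3 - <<'E'
from h import *
np.set_printoptions(suppress=True,precision=1)
c=np.array([.5403,.0605])
for k in range(6):
    A=np.deg2rad(40.35+60*k); print(k,wproj(np.array([*(c+.043*np.array([np.cos(A),np.sin(A)])),.0855])))
p=bot.get_obs()['position']; print("tip",wproj(p-[0,0,.019]))
E
```

```text
0 [324.4 216.8]
1 [279.1 199.4]
2 [241.3 228.1]
3 [249.9 270.1]
4 [292.1 284.6]
5 [328.7 259.8]
tip [280.6 251.8]
```

Predicted marks match the picture ((326,217), (281,198), (243,229)) to within about 2 px. I'll press segment 1.

>>> apply_moves:
  plan:
    - [0, -0.1, 0.1, 4, 0, 0, 0]
    - [0, -0.1, 0.1, 8, 0, 0, 0]
    - [0, -0.1, 0.1, 9.5, 0, 0, 0]
    - [0, -0.1, 0.1, 10.1, 0, 0, 0]
    - [0, -0.1, 0.1, 10.5, 0, 0, 0]
    - [0, -0.1, 0.1, 10.8, 0, 0, 0]
    - [0, -0.1, 0.1, 10.8, 0, 0, 0]

```text
time_s: 10.2
position: [0.534, 0.0987, 0.0945]
eef_rot: [0.001, 0.694, 0.72, 0.001]
ft_force: [-0.5, -0.0, -0.1]
grip_width: 0.0004
```

```bash
python3 press.py 1 2
```

```text
[0.534 0.099 0.095] [-0.458 -0.001 -0.129] 10.2
1
[ 0.03  0.01 -3.45] [ 0.002 -0.     0.001]
[ 0.03  0.   -0.15] [ 0.002 -0.     0.001]
2
[-2.35 -3.18 -3.45] [ 0.002 -0.     0.001]
[-2.35 -3.19 -0.15] [ 0.002 -0.     0.001]
```

```bash
python3 -c "
from workcell import bot; print(bot.nose_length)"; python3 look.py w9
```

```text
0.019
[0.534  0.0987 0.0945] [-0.4583 -0.0011 -0.1291] 10.2
cubby x,y -0.11442873929810239 -0.00976443745049213
```

View pics/w9.png

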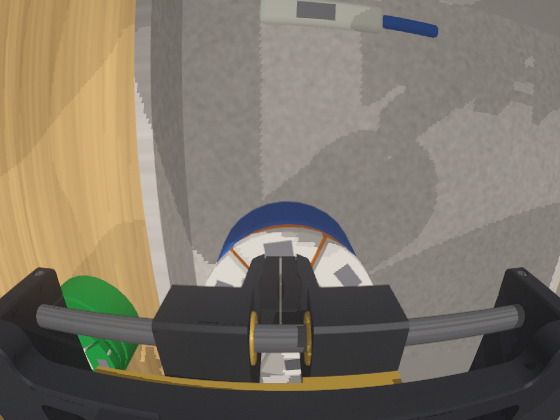

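>>> apply_moves:
  plan:
    - [0, 0, 0, 0.1, 0, 0, 0]
    - [0, 0, 0, 0.2, 0, 0, 0]
    - [0, 0, 0, 0.3, 0, 0, 0]
    - [0, 0, 0, 0.3, 0, 0, 0]

```text
time_s: 10.65
position: [0.5331, 0.0984, 0.0904]
eef_rot: [-0.0, 0.694, 0.72, -0.0]
ft_force: [-0.1, -0.0, 0.0]
grip_width: 0.0002
```

>>> apply_moves:
  plan:
    - [0, 0, 0, 0.15, 0, 0, 0]
    - [0, 0, 0, 0.3, 0, 0, 0]
    - [0, 0, 0, 0.4, 0, 0, 0]
    - [0, 0, 0, 0.4, 0, 0, 0]

```text
time_s: 11.05
position: [0.533, 0.0984, 0.0863]
eef_rot: [-0.0, 0.694, 0.72, -0.0]
ft_force: [0.5, -0.1, -0.1]
grip_width: 0.0005
```

```bash
python3 look.py w10; python3 - <<'E'
from h import *
W=np.load("pics/w10.npy")
for r in(225,235,245,250,255,262,270): print(r,np.round(W[r,[265,280,295]],4).tolist())
E
```

```text
[0.533  0.0984 0.0863] [ 0.5193 -0.1087 -0.0676] 11.05
cubby x,y -0.11541912447068378 -0.009971802175597736
225 [[0.5232, 0.1095, 0.0535], [0.5322, 0.1109, 0.0564], [0.5411, 0.1115, 0.0572]]
235 [[0.5236, 0.1069, 0.0631], [0.5321, 0.1134, 0.0778], [0.5401, 0.1141, 0.0789]]
245 [[0.5244, 0.1091, 0.0819], [0.5323, 0.1088, 0.0806], [0.5402, 0.1096, 0.0817]]
250 [[0.5244, 0.1059, 0.0813], [0.5324, 0.1057, 0.0804], [0.5404, 0.1063, 0.081]]
255 [[0.5245, 0.1023, 0.0801], [0.5325, 0.1032, 0.0812], [0.5406, 0.1029, 0.08]]
262 [[0.5251, 0.1072, 0.0977], [0.5324, 0.1077, 0.0981], [0.5396, 0.1078, 0.0979]]
270 [[0.5255, 0.1076, 0.1064], [0.5324, 0.1071, 0.1052], [0.5393, 0.1079, 0.1062]]
```

View pics/w10.png

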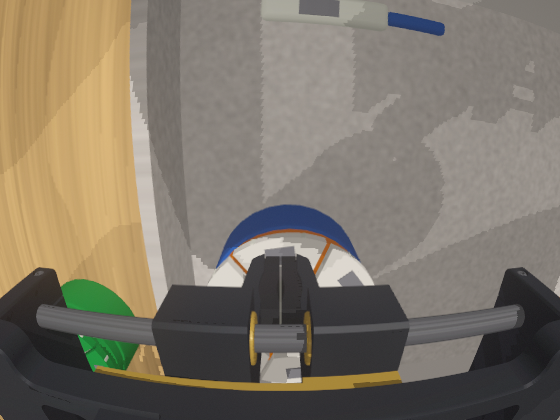

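The depth data shows the tips still above the segment, whose top is at about 0.0805, so the effective finger length is shorter than stated. I'll keep going down gently, watching the force.

>>> apply_moves:
  plan:
    - [0, 0, 0, 0.15, 0, 0, 0]
    - [0, 0, 0, 0.3, 0, 0, 0]
    - [0, 0, 0, 0.4, 0, 0, 0]
    - [0, 0, 0, 0.5, 0, 0, 0]

```text
time_s: 11.5
position: [0.5331, 0.0985, 0.0814]
eef_rot: [-0.0, 0.694, 0.72, -0.0]
ft_force: [-0.4, -0.1, 0.7]
grip_width: 0.0006
```

```bash
python3 look.py w11; python3 - <<'E'
from h import *
W=np.load("pics/w11.npy")
im=cv2.imread("pics/w11.png"); cv2.imwrite("pics/w11z.png",cv2.resize(im[190:350,180:380],None,fx=3.5,fy=3.5,interpolation=cv2.INTER_CUBIC))
for r in range(235,275,3): print(r,np.round(W[r,[265,280,295]],4).tolist())
E
```

```text
[0.5331 0.0985 0.0814] [-0.3787 -0.1444  0.6686] 11.5
cubby x,y -0.11530536545802261 -0.00994245317731659
235 [[0.5236, 0.1072, 0.0587], [0.5322, 0.109, 0.0623], [0.5407, 0.1095, 0.0629]]
238 [[0.5238, 0.107, 0.0627], [0.5321, 0.1129, 0.0759], [0.5398, 0.1142, 0.0781]]
241 [[0.5243, 0.1117, 0.0776], [0.5321, 0.1135, 0.081], [0.5398, 0.1131, 0.0796]]
244 [[0.5245, 0.1114, 0.0809], [0.5321, 0.1116, 0.0805], [0.5398, 0.1119, 0.0807]]
247 [[0.5245, 0.1097, 0.0808], [0.5322, 0.1098, 0.0804], [0.54, 0.1099, 0.0801]]
250 [[0.5245, 0.1074, 0.0795], [0.5323, 0.1082, 0.0805], [0.54, 0.1085, 0.0807]]
253 [[0.5246, 0.1062, 0.0808], [0.5323, 0.1068, 0.0813], [0.54, 0.1073, 0.0817]]
256 [[0.5246, 0.1048, 0.0814], [0.5324, 0.1048, 0.0808], [0.5402, 0.1048, 0.0802]]
259 [[0.5249, 0.1071, 0.0893], [0.5323, 0.108, 0.0906], [0.5396, 0.108, 0.09]]
262 [[0.525, 0.1066, 0.0915], [0.5323, 0.1076, 0.093], [0.5396, 0.1076, 0.0925]]
265 [[0.5252, 0.1078, 0.0969], [0.5323, 0.1082, 0.0971], [0.5394, 0.1081, 0.0965]]
268 [[0.5253, 0.1068, 0.098], [0.5323, 0.1074, 0.0987], [0.5393, 0.1078, 0.099]]
271 [[0.5255, 0.1077, 0.1027], [0.5323, 0.1075, 0.1017], [0.5392, 0.1078, 0.1018]]
274 [[0.5256, 0.1074, 0.1048], [0.5323, 0.1074, 0.1044], [0.539, 0.1085, 0.1059]]
```

View pics/w11z.png

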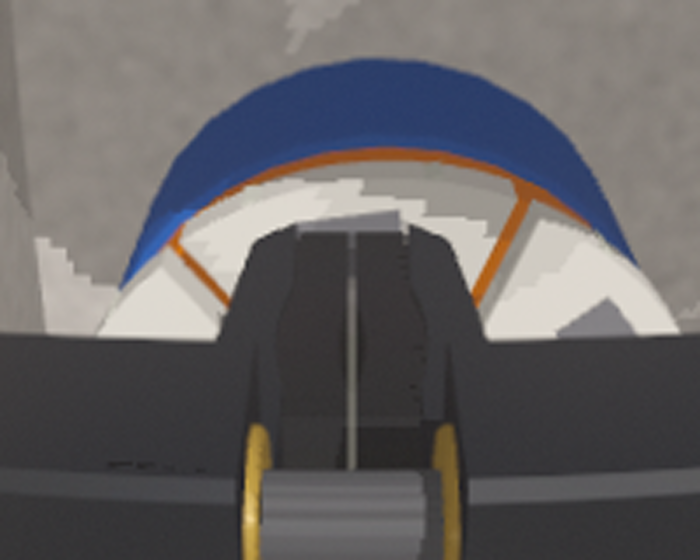

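>>> apply_moves:
  plan:
    - [0, 0, 0, 0.2, 0, 0, 0]
    - [0, 0, 0, 0.4, 0, 0, 0]
    - [0, 0, 0, 0.6, 0, 0, 0]
    - [0, 0, 0, 0.8, 0, 0, 0]
    - [0, 0, 0, 0.8, 0, 0, 0]

```text
time_s: 12.05
position: [0.5332, 0.0985, 0.0736]
eef_rot: [0.0, 0.694, 0.72, -0.0]
ft_force: [-0.3, -0.2, 2.7]
grip_width: 0.0004
```

>>> apply_moves:
  plan:
    - [0, 0, 0, 0.1, 0, 0, 0]
    - [0, 0, 0, 0.2, 0, 0, 0]
    - [0, 0, 0, 0.3, 0, 0, 0]
    - [0, 0, 0, 0.4, 0, 0, 0]
    - [0, 0, 0, 0.4, 0, 0, 0]

```text
time_s: 12.55
position: [0.5333, 0.0985, 0.0708]
eef_rot: [0.0, 0.694, 0.72, -0.0]
ft_force: [-5.2, -1.5, 16.1]
grip_width: 0.0007
```

>>> apply_moves:
  plan:
    - [0, 0, 0, 0.1, 0, 0, 0]
    - [0, 0, 0, 0.2, 0, 0, 0]
    - [0, 0, 0, 0.2, 0, 0, 0]

```text
time_s: 12.85
position: [0.5335, 0.0986, 0.0703]
eef_rot: [0.001, 0.694, 0.72, -0.0]
ft_force: [-10.2, -3.6, 33.5]
grip_width: 0.0008
```

>>> apply_moves:
  plan:
    - [0, 0, 0, -2.7, 0, 0, 0]
    - [0, -2.3, -3.1, -2.7, 0, 0, 0]
    - [0, -2.3, -3.1, -2.7, 0, 0, 0]
    - [0, -2.3, -3.1, -1.4, 0, 0, 0]
    - [0, -2.3, -3.1, -1.1, 0, 0, 0]
    - [0, -2.3, -3.1, -0.8, 0, 0, 0]
    - [0, -2.3, -3.1, -0.5, 0, 0, 0]
    - [0, -2.3, -3.1, -0.3, 0, 0, 0]
    - [0, -2.3, -3.1, -0.1, 0, 0, 0]
    - [0, -2.3, -3.1, 0, 0, 0, 0]
    - [0, -2.3, -3.1, 0, 0, 0, 0]

```text
time_s: 13.95
position: [0.5039, 0.0743, 0.07]
eef_rot: [0.001, 0.694, 0.72, -0.001]
ft_force: [-12.7, -6.3, 43.6]
grip_width: 0.0003
```

>>> apply_moves:
  plan:
    - [0, 0, 0, -2.7, 0, 0, 0]
    - [0, -3.9, 0.5, -2.7, 0, 0, 0]
    - [0, -3.9, 0.5, -2.7, 0, 0, 0]
    - [0, -3.9, 0.5, -1.4, 0, 0, 0]
    - [0, -3.9, 0.5, -1.1, 0, 0, 0]
    - [0, -3.9, 0.5, -0.8, 0, 0, 0]
    - [0, -3.9, 0.5, -0.5, 0, 0, 0]
    - [0, -3.9, 0.5, -0.3, 0, 0, 0]
    - [0, -3.9, 0.5, -0.2, 0, 0, 0]
    - [0, -3.9, 0.5, -0.1, 0, 0, 0]
    - [0, -3.9, 0.5, -0.1, 0, 0, 0]

```text
time_s: 15.05
position: [0.5101, 0.0359, 0.0702]
eef_rot: [0.001, 0.693, 0.721, -0.001]
ft_force: [-7.9, -6.9, 34.2]
grip_width: 0.0004
```

>>> apply_moves:
  plan:
    - [0, 0, 0, -2.6, 0, 0, 0]
    - [0, -1.5, 3.7, -2.6, 0, 0, 0]
    - [0, -1.5, 3.7, -2.6, 0, 0, 0]
    - [0, -1.5, 3.7, -1.3, 0, 0, 0]
    - [0, -1.5, 3.7, -1, 0, 0, 0]
    - [0, -1.5, 3.7, -0.7, 0, 0, 0]
    - [0, -1.5, 3.7, -0.4, 0, 0, 0]
    - [0, -1.5, 3.7, -0.2, 0, 0, 0]
    - [0, -1.5, 3.7, -0.1, 0, 0, 0]
    - [0, -1.5, 3.7, 0, 0, 0, 0]
    - [0, -1.5, 3.7, 0, 0, 0, 0]

```text
time_s: 16.15
position: [0.5468, 0.0233, 0.0704]
eef_rot: [0.0, 0.693, 0.721, -0.0]
ft_force: [-7.3, -2.1, 31.6]
grip_width: 0.0004
```

>>> apply_moves:
  plan:
    - [0, 0, 0, -2.6, 0, 0, 0]
    - [0, 2.5, 2.8, -2.6, 0, 0, 0]
    - [0, 2.5, 2.8, -2.6, 0, 0, 0]
    - [0, 2.5, 2.8, -1.3, 0, 0, 0]
    - [0, 2.5, 2.8, -1, 0, 0, 0]
    - [0, 2.5, 2.8, -0.7, 0, 0, 0]
    - [0, 2.5, 2.8, -0.4, 0, 0, 0]
    - [0, 2.5, 2.8, -0.2, 0, 0, 0]
    - [0, 2.5, 2.8, -0.1, 0, 0, 0]
    - [0, 2.5, 2.8, 0, 0, 0, 0]
    - [0, 2.5, 2.8, 0, 0, 0, 0]

```text
time_s: 17.25
position: [0.573, 0.0489, 0.0704]
eef_rot: [-0.0, 0.694, 0.72, -0.001]
ft_force: [-9.1, 0.9, 32.0]
grip_width: 0.0004
```

>>> apply_moves:
  plan:
    - [0, 0, 0, -2.6, 0, 0, 0]
    - [0, 3.6, -0.4, -2.6, 0, 0, 0]
    - [0, 3.6, -0.4, -2.6, 0, 0, 0]
    - [0, 3.6, -0.4, -1.3, 0, 0, 0]
    - [0, 3.6, -0.4, -1, 0, 0, 0]
    - [0, 3.6, -0.4, -0.7, 0, 0, 0]
    - [0, 3.6, -0.4, -0.4, 0, 0, 0]
    - [0, 3.6, -0.4, -0.2, 0, 0, 0]
    - [0, 3.6, -0.4, -0.1, 0, 0, 0]
    - [0, 3.6, -0.4, 0, 0, 0, 0]
    - [0, 3.6, -0.4, 0, 0, 0, 0]

```text
time_s: 18.35
position: [0.5681, 0.0834, 0.0703]
eef_rot: [0.0, 0.694, 0.72, -0.001]
ft_force: [-10.7, -1.1, 34.8]
grip_width: 0.0005
```

>>> apply_moves:
  plan:
    - [0, 0, 0, -4, 0, 0, 0]
    - [0, 0, 0, -9, 0, 0, 0.1]
    - [0, 0, -2, -14, 0, 0, 0.25]
    - [0, 1, -4, -19, 0, 0, 0.4]
    - [0, 2, -6, -24, 0, 0, 0.55]
    - [0, 2.6, -8.9, -26.4, 0, 0, 0.7]
    - [0, 2.6, -8.9, -26.4, 0, 0, 0.85]
    - [0, 2.6, -8.9, -26.4, 0, 0, 1.0]
    - [0, 2.6, -8.9, -26.4, 0, 0, 1.15]
    - [0, 2.6, -8.9, -26.4, 0, 0, 1.3]
    - [0, 2.6, -8.9, -26.4, 0, 0, 1.45]
    - [0, 2.6, -8.9, -26.4, 0, 0, 1.571]

```text
time_s: 19.55
position: [0.4783, 0.1045, 0.3307]
eef_rot: [0.001, 1.0, 0.014, -0.002]
ft_force: [0.2, -0.6, -0.0]
grip_width: 0.001
```

>>> apply_moves:
  plan:
    - [0, 0, 0, 0, 0, 0, 0]
    - [0, 0, 0, 0, 0, 0, 0]

```text
time_s: 19.75
position: [0.4785, 0.1054, 0.3314]
eef_rot: [0.0, 1.0, 0.019, -0.001]
ft_force: [0.4, -0.5, -0.0]
grip_width: 0.0005
```

```bash
python3 look.py w12;  python3 - <<'E'
from h import *
np.set_printoptions(suppress=True,precision=4)
im=cv2.imread("pics/w12.png"); W=np.load("pics/w12.npy")
c=np.array([.5403,.0605])
for k in range(6):
    A=np.deg2rad(40.35+60*k); q=c+.043*np.array([np.cos(A),np.sin(A)])
    mm=(np.hypot(W[...,0]-q[0],W[...,1]-q[1])<.009)&(W[...,2]>.05); print(k,q,np.median(W[mm][:,2]),mm.sum(), wproj(np.array([*q,.077])))
E
```

```text
[0.4785 0.1054 0.3314] [ 0.402  -0.4769 -0.0263] 19.75
cubby x,y -0.16962205811402142 -0.0010691070297873832
0 [0.5731 0.0883] 0.07706068358815119 162 [297.3845  95.9692]
1 [0.5326 0.1028] 0.0768692361676388 161 [284.2592 127.7853]
2 [0.4998 0.075 ] 0.43674424464915346 4368 [305.2673 154.6425]
3 [0.5075 0.0327] 0.41981267700798575 3862 [338.722  150.4152]
4 [0.548  0.0182] 0.07685232550131632 156 [352.1349 119.5627]
5 [0.5808 0.046 ] 0.07684933204121996 160 [331.8173  91.9841]
```

View pics/w12.png

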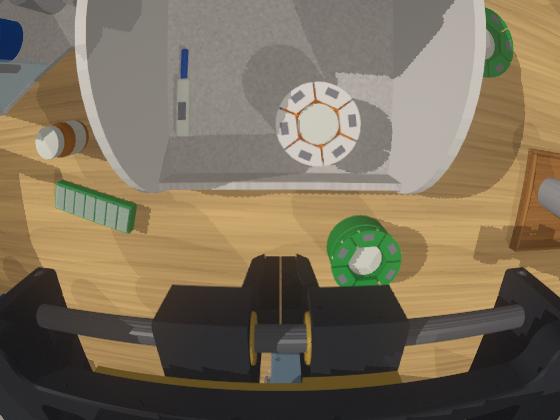

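```bash
python3 - <<'E'
from h import *
np.set_printoptions(suppress=True,precision=4)
W=np.load("pics/w12.npy"); c=np.array([.5403,.0605])
for k in (2,3):
    A=np.deg2rad(40.35+60*k); q=c+.043*np.array([np.cos(A),np.sin(A)])
    mm=(np.hypot(W[...,0]-q[0],W[...,1]-q[1])<.009)&(W[...,2]>.05)&(W[...,2]<.12); print(k,np.median(W[mm][:,2]),mm.sum())
rows([cub(.085,0,.33),cub(.08,0,.23)],[YAW]*2)
E
```

```text
2 0.07703020159054613 155
3 0.0768646809071834 153
[25.45 -0.02  0.12] [0.001 0.002 0.002]
[24.97 -0.03 10.12] [0.001 0.002 0.002]
```

All six tops are at 0.077, so the seal is seated, and the pot hasn't moved. Next I close the cover from behind the bar.

>>> apply_moves:
  plan:
    - [0, 5, 0, 0, 0, 0, 0]
    - [0, 10, 0, 0, 0, 0, 0]
    - [0, 15, 0, 0, 0, 0, 0]
    - [0, 20, 0, 0, 0, 0, 0]
    - [0, 25.4, 0, 0, 0, 0, 0]
    - [0, 25.4, 0, 0, 0, 0, 0]
    - [0, 25.4, 0, 3, 0, 0, 0]
    - [0, 25.4, 0, 7, 0, 0, 0]
    - [0, 25.2, 0, 9.5, 0, 0, 0]
    - [0, 25, 0, 10, 0, 0, 0]
    - [0, 25, 0, 10, 0, 0, 0]

```text
time_s: 20.9
position: [0.7279, 0.1154, 0.2322]
eef_rot: [0.0, 1.0, 0.019, -0.001]
ft_force: [-0.3, -0.3, 0.0]
grip_width: 0.0005
```

```bash
python3 look.py w13; python3 - <<'E'
from h import *
np.set_printoptions(suppress=True,precision=3)
T=[]
for q in np.linspace(1.5,.85,12):
    x,z=bar(q); T.append(cub(x+.014,0,z-.019))
rows(T,[YAW]*12)
E
```

```text
[0.7279 0.1154 0.2322] [-0.2562 -0.3301  0.0229] 20.9
cubby x,y 0.07997740535591495 -0.00010828785617990723
[-2.67  0.01  0.04] [-0.    -0.001  0.001]
[-3.99  0.01 -0.16] [-0.    -0.001  0.001]
[-5.32  0.01 -0.28] [-0.    -0.001  0.001]
[-6.66  0.01 -0.33] [-0.    -0.001  0.001]
[-7.99  0.   -0.29] [-0.    -0.001  0.001]
[-9.32  0.   -0.18] [-0.    -0.001  0.001]
[-10.64   0.     0.01] [-0.    -0.001  0.001]
[-11.95  -0.     0.28] [-0.    -0.001  0.001]
[-13.24  -0.     0.63] [-0.    -0.001  0.001]
[-14.51  -0.     1.05] [-0.    -0.001  0.001]
[-15.75  -0.     1.55] [-0.    -0.001  0.001]
[-16.95  -0.01   2.12] [-0.    -0.001  0.001]
```

View pics/w13.png

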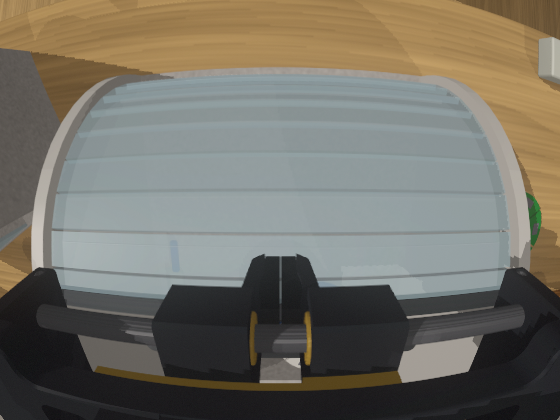

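>>> apply_moves:
  plan:
    - [0, -1.5, 0, 0, 0, 0, 0]
    - [0, -2.7, 0, 0, 0, 0, 0]
    - [0, -4, 0, -0.2, 0, 0, 0]
    - [0, -5.3, 0, -0.3, 0, 0, 0]
    - [0, -6.6, 0, -0.3, 0, 0, 0]
    - [0, -8, 0, -0.3, 0, 0, 0]
    - [0, -9.3, 0, -0.2, 0, 0, 0]
    - [0, -10.6, 0, 0, 0, 0, 0]
    - [0, -12, 0, 0.3, 0, 0, 0]
    - [0, -13.2, 0, 0.6, 0, 0, 0]
    - [0, -14.5, 0, 1, 0, 0, 0]
    - [0, -15.7, 0, 1.5, 0, 0, 0]

```text
time_s: 22.15
position: [0.5749, 0.1106, 0.2213]
eef_rot: [-0.001, 1.0, 0.019, 0.005]
ft_force: [3.2, 0.4, 3.4]
grip_width: 0.0005
```

```bash
python3 look.py w14; python3 - <<'E'
from h import *
im,d=imaging.get_image("scene"); cv2.imwrite("pics/s14.png",cv2.resize(im[130:370,160:420,::-1],None,fx=2.4,fy=2.4,interpolation=cv2.INTER_CUBIC))
E
```

```text
[0.5749 0.1106 0.2213] [3.2358 0.3853 3.352 ] 22.15
cubby x,y -0.07313152734798277 0.0006455784803105122
```

View pics/w14.png

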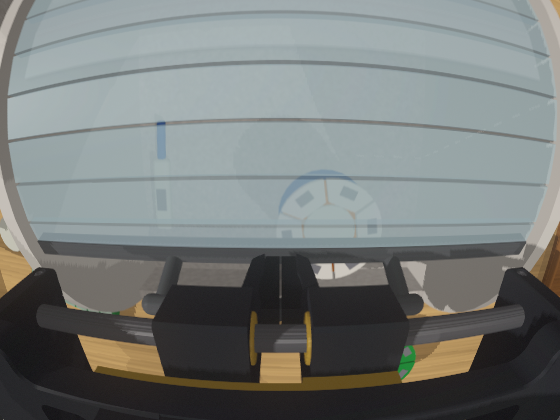

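View pics/s14.png

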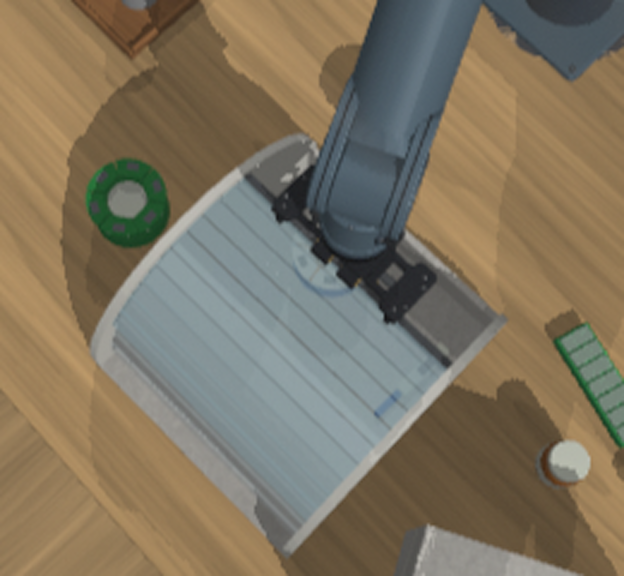

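>>> apply_moves:
  plan:
    - [0, -1.1, 0, 0.3, 0, 0, 0]
    - [0, -2.2, 0, 0.6, 0, 0, 0]
    - [0, -2.2, 0, 0.6, 0, 0, 0]
    - [0, -1.7, 0, 0, 0, 0, 0]
    - [0, -1.5, 0, -2, 0, 0, 0]
    - [0, -1.7, 0, -3.5, 0, 0, 0]
    - [0, -3.5, 0, -3.5, 0, 0, 0]
    - [0, -3.7, 0, -3.5, 0, 0, 0]
    - [0, -3.7, 0, -3.5, 0, 0, 0]

```text
time_s: 23.15
position: [0.5349, 0.1086, 0.2531]
eef_rot: [0.0, 1.0, 0.019, 0.0]
ft_force: [0.7, 0.2, 0.3]
grip_width: 0.0006
```

```bash
python3 look.py w15; python3 - <<'E'
from h import *
np.set_printoptions(suppress=True,precision=4)
W=np.load("pics/w15.npy")
print(W[285:320:3,152]); print(W[285:320:3,410])
T=[];
for q in np.linspace(.8,0,12):
    x,z=bar(q); T.append(cub(x,0,z-.001)); 
rows(T,[YAW]*12)
E
```

```text
[0.5349 0.1086 0.2531] [0.72   0.1731 0.2778] 23.15
cubby x,y -0.1131243816334715 6.529293784346846e-05
[[ 0.3542  0.299  -0.0004]
 [ 0.3493  0.2994  0.0006]
 [ 0.3431  0.3007 -0.0002]
 [ 0.3375  0.3014  0.    ]
 [ 0.3312  0.3027 -0.0008]
 [ 0.325   0.3039 -0.0013]
 [ 0.3192  0.3048 -0.001 ]
 [ 0.3132  0.3057 -0.001 ]
 [ 0.3077  0.3063 -0.0002]
 [ 0.3021  0.307   0.0006]
 [ 0.2952  0.3085 -0.0003]
 [ 0.2893  0.3093  0.0003]]
[[ 0.369  -0.0972  0.    ]
 [ 0.3632 -0.0987 -0.0004]
 [ 0.3571 -0.1004 -0.0013]
 [ 0.3519 -0.1014 -0.0006]
 [ 0.3459 -0.103  -0.0011]
 [ 0.34   -0.1045 -0.0012]
 [ 0.333  -0.1068 -0.0029]
 [ 0.3285 -0.1072 -0.0009]
 [ 0.3762 -0.0683  0.0733]
 [ 0.3699 -0.0706  0.0715]
 [ 0.365  -0.0718  0.0717]
 [ 0.5624  0.0728  0.3345]]
[ 0.04 -0.    2.78] [ 0.    -0.     0.001]
[-1.36 -0.    3.65] [ 0.    -0.     0.001]
[-2.68 -0.    4.61] [ 0.    -0.     0.001]
[-3.94 -0.01  5.67] [ 0.    -0.     0.001]
[-5.11 -0.01  6.82] [ 0.    -0.     0.001]
[-6.2  -0.01  8.06] [ 0.    -0.     0.001]
[-7.19 -0.01  9.36] [ 0.    -0.     0.001]
[-8.09 -0.01 10.74] [ 0.    -0.     0.001]
[-8.89 -0.01 12.18] [ 0.    -0.     0.001]
[-9.58 -0.01 13.67] [ 0.    -0.     0.001]
[-10.15  -0.01  15.21] [ 0.    -0.     0.001]
[-10.62  -0.01  16.79] [ 0.    -0.     0.001]
```

View pics/w15.png

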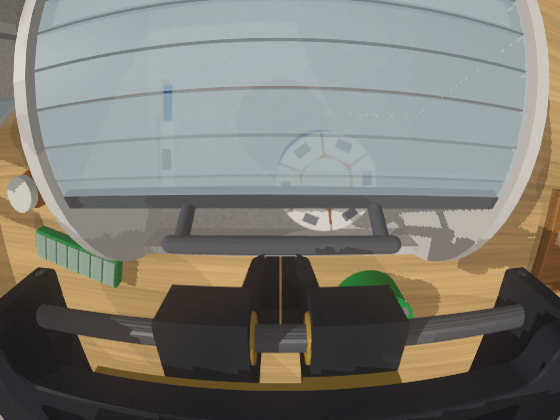

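```bash
python3 - <<'E'
from h import *
np.set_printoptions(suppress=True,precision=4)
W=np.load("pics/w15.npy")
S=W[234:254,200:370].reshape(-1,3); dx=S[:,:2]-C; u=dx[:,0]*np.cos(YAW)+dx[:,1]*np.sin(YAW); rr=np.hypot(u,S[:,2]-.03)
m=(rr>.215)&(rr<.24); a=np.arctan2(S[m,2]-.03,-u[m]);print(m.sum(),u[m].min(),u[m].max(),S[m,2].max(),np.median(a)-.25)
E
```

```text
3070 -0.11795620524220757 -0.10696675991326782 0.23191505666346401 0.8114162309400885
```

>>> apply_moves:
  plan:
    - [0, 0.4, 0, 2.4, 0, 0, 0]
    - [0, -0.3, 0, 3.2, 0, 0, 0]
    - [0, -1, 0, 3.8, 0, 0, 0]
    - [0, -1.7, 0, 4.3, 0, 0, 0]
    - [0, -2.3, 0, 4.8, 0, 0, 0]
    - [0, -2.9, 0, 5.3, 0, 0, 0]
    - [0, -3.5, 0, 5.8, 0, 0, 0]
    - [0, -4.1, 0, 6.4, 0, 0, 0]
    - [0, -4.7, 0, 7, 0, 0, 0]

```text
time_s: 24.1
position: [0.486, 0.1068, 0.1827]
eef_rot: [0.001, 1.0, 0.019, -0.002]
ft_force: [-6.0, -1.3, 11.7]
grip_width: 0.0005
```

```bash
python3 look.py w16
```

```text
[0.486  0.1068 0.1827] [-6.0344 -1.271  11.6532] 24.1
cubby x,y -0.16213376400809532 7.34541829542322e-05
```

View pics/w16.png

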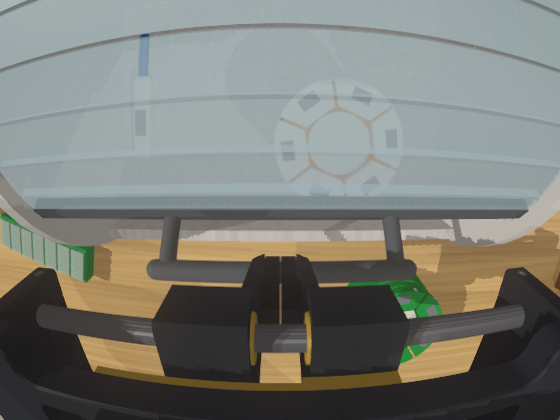

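>>> apply_moves:
  plan:
    - [0, -1.2, 0, 1.1, 0, 0, 0]
    - [0, -2, 0, 1.9, 0, 0, 0]
    - [0, -2.7, 0, 2.8, 0, 0, 0]
    - [0, -3.2, 0, 3.8, 0, 0, 0]
    - [0, -3.8, 0, 4.8, 0, 0, 0]
    - [0, -4.3, 0, 5.8, 0, 0, 0]
    - [0, -4.8, 0, 6.8, 0, 0, 0]
    - [0, -5.2, 0, 7.8, 0, 0, 0]
    - [0, -5.5, 0, 8.7, 0, 0, 0]
    - [0, -5.7, 0, 9.3, 0, 0, 0]

```text
time_s: 25.15
position: [0.4303, 0.1047, 0.0885]
eef_rot: [0.0, 1.0, 0.019, -0.0]
ft_force: [-2.4, 0.5, 2.9]
grip_width: 0.0005
```

```bash
python3 look.py w17
```

```text
[0.4303 0.1047 0.0885] [-2.4208  0.5051  2.9236] 25.15
cubby x,y -0.21783901284586413 2.0816675314829988e-05
```

View pics/w17.png

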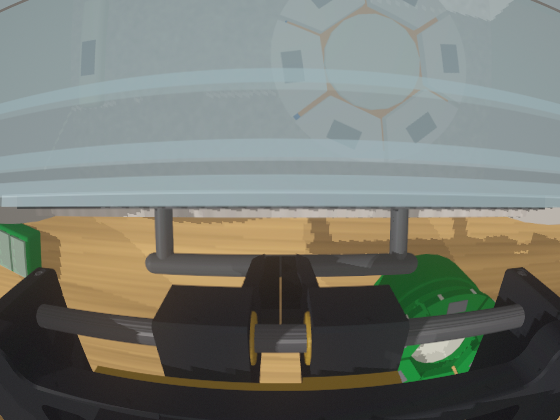

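>>> apply_moves:
  plan:
    - [0, -0.1, 0, 0.3, 0, 0, 0]
    - [0, -0.1, 0, 0.5, 0, 0, 0]
    - [0, -0.1, 0, 0.7, 0, 0, 0]
    - [0, -0.1, 0, 0.7, 0, 0, 0]

```text
time_s: 25.6
position: [0.4302, 0.1046, 0.0852]
eef_rot: [0.001, 1.0, 0.018, 0.0]
ft_force: [-13.5, -3.9, 46.7]
grip_width: 0.0001
```

>>> apply_moves:
  plan:
    - [0, 0, 0, -1, 0, 0, 0]
    - [0, 0, 0, -4, 0, 0, 0]
    - [0, 0, 0, -9, 0, 0, 0]
    - [0, 0, 0, -14, 0, 0, 0]
    - [0, 0, 0, -19, 0, 0, 0]
    - [0, 0, 0, -24, 0, 0, 0]
    - [0, 0, 2, -27, 0, 0, 0]
    - [0, 0, 5, -27, 0, 0, 0]
    - [0, 0, 10, -27, 0, 0, 0]
    - [0, 0, 15, -27, 0, 0, 0]
    - [0, 0, 20, -27, 0, 0, 0]
    - [0, 0, 24, -27, 0, 0, 0]

```text
time_s: 26.8
position: [0.4385, -0.1388, 0.3529]
eef_rot: [0.001, 1.0, 0.017, 0.001]
ft_force: [0.7, 0.4, 0.4]
grip_width: 0.0003
```

>>> apply_moves:
  plan:
    - [0, 0, 0, 0, 0, 0, 0]
    - [0, 0, 0, 0, 0, 0, 0]
    - [0, 0, 0, 0, 0, 0, 0]

```text
time_s: 27.1
position: [0.439, -0.1339, 0.3526]
eef_rot: [-0.0, 1.0, 0.019, 0.0]
ft_force: [0.0, 1.2, 0.3]
grip_width: 0.0005
```

```bash
python3 look.py w18; python3 - <<'E'
from h import *
np.set_printoptions(suppress=True,precision=4)
for n in("scene","top"):
    im,d=imaging.get_image(n); cv2.imwrite(f"pics/{n}18.png",im[:,:,::-1]); W=cloud(n,d)
    dx=W[...,:2]-C; u=dx[...,0]*np.cos(YAW)+dx[...,1]*np.sin(YAW); v=-dx[...,0]*np.sin(YAW)+dx[...,1]*np.cos(YAW)
    rr=np.hypot(u,W[...,2]-.03); m=(abs(v)<.06)&(u<-.15)&(rr>.216)&(rr<.236)&(W[...,2]>.05)&(W[...,2]<.2)
    print(n,m.sum(),np.median(u[m]),np.median(W[m][:,2]),W[m][:,2].max())
E
```

```text
[ 0.439  -0.1339  0.3526] [0.0086 1.2091 0.3281] 27.1
cubby x,y -0.21782098092747462 -0.23873061175098248
scene 148 -0.21508438438714608 0.09001640229652674 0.09980628535433911
top 217 -0.21861495850950613 0.08994820044504648 0.09764786663316993
```

View pics/scene18.png

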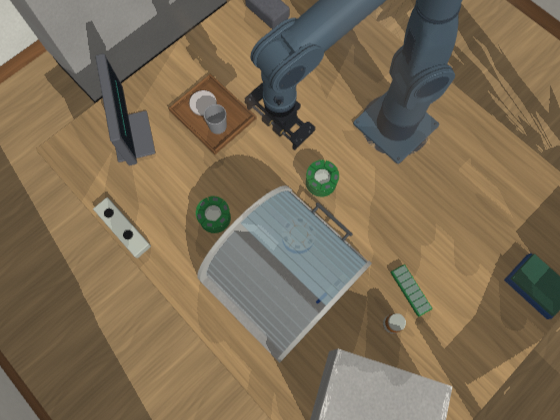

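View pics/top18.png

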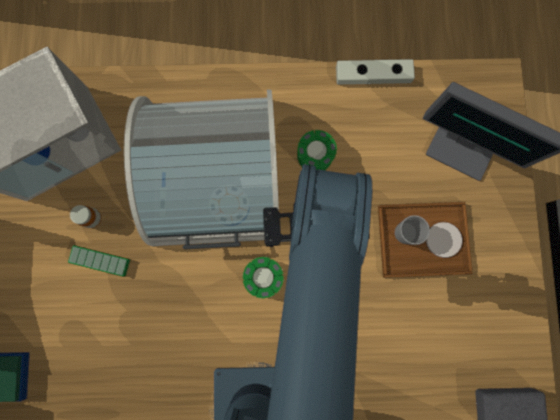

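View pics/w18.png

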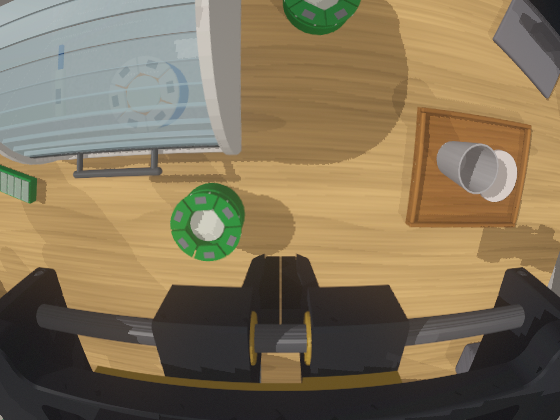

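The cover is closed: the bar's surface is at about z 0.090, as expected at joint value 0. The arm is clear and the other objects are in place.

```bash
python3 -c "
from workcell import bot; print(bot.job_done())"
```

```text
the job is handed in; nothing more can be done
None
```

I rolled the cover fully open, pressed all six seal segments down, rolled the cover fully closed again and handed the job in at about 27 s.

- **Cover open:** the handle hit its end stop at 22 N, at the position expected for fully open.
- **Seal:** each segment was pressed against its stop, with 32 to 44 N at the wrist. Afterwards all six tops measured 0.077 m, which is the seated height.
- **Pot:** it was still in the same place after pressing.
- **Cover closed:** pushing the handle down gave 47 N at the stop. The handle bar's measured height then matched fully closed.
- **Other things:** the cup, coaster, jar, case, thermometer and the green look-alike pots show no movement in the last pictures. I judged this by eye, not by measurement.

**What disagreed or failed:**
- **Fingertips:** they ended about 7 mm behind the TCP, not 19 mm ahead of it as stated. My first push therefore slipped over the handle; I saw this, repeated the push lower, and it worked.
- **Forces over 40 N:** the two highest presses, 44 and 47 N, were made with the fingertips. I took the 40 N limit to apply to the arm and the gripper's body only. They stayed well under the 120 N wrist limit.

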